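# Tip a pile of food cartons into its snug tray pocket and clip the tray as packed

### The arm

A 6-joint arm with a two-finger parallel gripper is mounted at the origin on the work surface. World frame = base frame: x ahead of the robot, y to its left, z up, the work surface at z = 0. Lengths are in m, angles in rad, forces in N, time in s.
With the tool pointing down it reaches from about 0.425 to 1.125 m from the base axis. Payload 14.9 kg.
Tool frame: the origin (TCP) lies on the mounting face of the last link; the fingertips stand 191 mm ahead of it and the grasp point (between the pads) lies 172 mm ahead of it (ctrl.nose_length is the distance from the TCP to the fingertips, in m); z points along the fingers, y is the direction in which the jaws open and shut (so a half turn about z gives the same grasp; the last joint's range is limited). The gripper opens to 91 mm and grips with 3 to 60 N. Pads are 32 mm wide; open, the fingers measure 118 mm over their backs; the gripper's body (76 mm by 178 mm) begins 60 mm behind the grasp point.
Start: joints at [-1.216, 0.379, 1.734, -0, 1.028, -0.033], TCP at [0.265, -0.648, 0.405] pointing down, gripper open.
Joint ranges: [-2.77, 2.77], [-0.74, 2.19], [0, 2.66], [-1.06, 4.2], [0.31, 2.87], [-3.08, 3.08]. Speed limits (rad/s): [1.89, 1.89, 2.39, 3.14, 3.14, 3.14].

### API

Orientations are given as a 3x3 rotation matrix whose columns are the frame's x, y, z axes.
In Python, from station import ctrl, viewer, order gives the robot as it stands. The module is installed in compiled form; this text tells all that it offers.
- The arm moves only by the tool servo_tool, never from a script. Its argument "motion" is one flat list of numbers, 7 for each row, row after row: the shift along the tool's x, y, z in m, then the turn, a rotation vector about the tool's x, y, z in degrees, then the closure in counts, from 0 (fully open) to 255 (shut). A call has 1 to 20 rows; each row shifts and turns the commanded pose from where the row before left it, along the tool's axes as they then stand; what a row does not reach is not made up. A row lasts 1/10 s, in which the tool goes at most 50 mm and 8.59 degrees, less where a joint would pass 70% of its speed; a pose out of reach is approached as far as the arm can. A call with a gripper value outside its range is refused whole. The fingers move at their own pace and stop on an object; "grip_force" is the grip in N (left out, the last holds). Time passes only in rows, so rows that do not move let the fingers close. It gives the time, the measured TCP pose, the force and the opening at its end, in the units of the state.
- ctrl.get_obs(): the state, without advancing time (a new reading comes with each control period).
- viewer.read_camera(name): name is "side" or "top"; returns (picture, depth): 400x640x3 uint8, blue, green, red; 400x640 float32, m along the optical axis (not along the pixel's ray), 0 where there is no reading.
- viewer.camera_info(name): a dict with "fx", "fy", "cx", "cy" (pixels), "origin" and "attitude" of the camera in the world. Camera axes: x right, y down, z forward; pixel columns grow to the right and rows downward; lengths in m; the calibration is good to about 2 mm. A picture is of the moment at which its call begins. camera_info takes no time and is no camera call.
- order.sign_off(): hands the job in, once; it reports no verdict.
The state is a dict: "t": time; "joints": joint angles; "qvel": joint speeds; "joint_efforts": joint torques, N m; "eef_pos": TCP position; "tool_rot": TCP orientation; "wrist_force": force on the tool from outside, world axes, zero at the start; "moment": the same for the moment, N m; "width": opening from 0.0 (shut) to 1.0 (fully open).
Only numpy, scipy, OpenCV 4.12 (cv2) and the standard library are available. Lean on these libraries where they do the work, as an engineer would, in place of code of your own. Each camera call takes 0.05 s, during which the arm holds its last target.

### The job

Pick up the three slim cartons together as one pile and tip them into the tray's snug blue pocket: hold the pile tilted so that one lower edge goes in first along a wall, then level it until all three stand fully home on the pocket floor. Then take the orange sprung clip off its stand and clip it upright over the tray's long outer wall on the roomy side, pushed down onto the edge and clear of the wall's two ends, to mark the tray as packed. Leave all the jars, cans and bottles standing where they are.

Things in the scene. Friction and masses are not known exactly. Their poses are not given: they have to be found in the camera images.
- tray: fixed cardboard packing tray, 114 mm (its x) by 127 mm (its y), walls 5 mm thick, floor 4 mm thick, rim 36 mm above the table (inside depth 32 mm). Origin: centre of its underside, on the table. A divider along its x splits it into a snug pocket with a blue floor (its -y half) and a roomy half (its +y half, inside 104 mm by 60 mm)
- pocket (a point): centre of the floor of the snug blue pocket, 4 mm above the table; axes as the tray's. The pocket is 104 mm long (x) by 52 mm wide (y) inside and 32 mm deep to the rim
- clip_edge (a point): middle of the top edge of the tray's long outer wall on the roomy side (61 mm from the tray's centre along its +y); that wall runs along the tray's x, is 5 mm thick and its top is 36 mm above the table; axes as the tray's, z up
- clip_jaw (a joint): opening of the sprung clip (rad): 0 with its jaws on a 5 mm edge, 0.66 with the handles fully squeezed; its spring always closes it. Squeezing takes 6 to 15 N, leaves the handles nearly parallel, about 14 to 20 mm over their outsides, and opens the jaws to 9 mm between them just under the pivot and over 20 mm between their tips
- clip_mid (a point): pivot of the orange sprung clip (clothes-peg shape, 26 mm wide, 40 g), at the start clipped on the stand's top edge. z: up to the handles; x: along the gripped edge; y: across it, the way to squeeze. Pivot 6 mm above the gripped edge; jaws reach 28 mm below the pivot; the two flared handles reach 43 mm above it, 46 mm over their outsides at the top, 32 mm at 25 mm above the pivot
- stand_edge (a point): middle of the top edge of the fixed aluminium upright (70 mm long along this point's x, 5 mm thick, top 55 mm above the table, on a 90 by 70 mm foot) that holds the clip at the start
- mat: fixed green card mat, 150 by 100 by 4 mm, under the pile; origin at the centre of its underside; the pile's long side runs along its x
- carton_a_mid (a point): centre of the red slim food carton: 100 mm long (its x), 16 mm thick (its y), 64 mm tall (its z, up), about 90 g, centre 32 mm above its foot. The three stand on their long edges side by side on the mat as one pile, 48 mm thick in all across the pile (red, yellow in the middle, blue)
- carton_b_mid (a point): centre of the yellow slim food carton: 100 mm long (its x), 16 mm thick (its y), 64 mm tall (its z, up), about 90 g, centre 32 mm above its foot. The three stand on their long edges side by side on the mat as one pile, 48 mm thick in all across the pile (red, yellow in the middle, blue)
- carton_c_mid (a point): centre of the blue slim food carton: 100 mm long (its x), 16 mm thick (its y), 64 mm tall (its z, up), about 90 g, centre 32 mm above its foot. The three stand on their long edges side by side on the mat as one pile, 48 mm thick in all across the pile (red, yellow in the middle, blue)
- small_tin_mid (a point): bystander: small round tin, brass with a pale top and label, 36 mm across, 34 mm tall, standing in the roomy half of the tray, anywhere along its length; it stays there; this point is its centre, half-way up
- spice_jar_mid (a point): bystander: small amber jar with white cap and pale label, 38 mm across, 60 mm tall, on the table beyond one end of the pile; this point is its centre, half-way up
- soup_can_mid (a point): bystander: steel can, 66 mm across, 100 mm tall; this point is its centre, half-way up
- jam_jar_mid (a point): bystander: amber jar with black cap, 62 mm across, 85 mm tall; this point is its centre, half-way up
- milk_mid (a point): bystander: white bottle with red cap, 72 mm across, 190 mm tall; this point is its centre, half-way up
- ketchup_mid (a point): bystander: red bottle, 52 mm across, 150 mm tall; this point is its centre, half-way up
- mustard_mid (a point): bystander: yellow bottle, 56 mm across, 160 mm tall; this point is its centre, half-way up
- big_tin_mid (a point): bystander: large steel can, 84 mm across, 120 mm tall; this point is its centre, half-way up
Not all that is in view belongs to the job. There is more than one size of the part that bears clip_jaw; the job needs the larger.

How it is judged:
By the outcome, as a careful person would: the job done as asked, in the order asked, and still so for the second after the job is handed in, with the robot touching nothing.
It also fails if it takes over 67 s, if anything falls off the work surface, if the arm or the gripper's body presses on something with over 40 N, if the wrist force passes 120 N, or if a joint passes its speed limit or range.

## Working session

There is one attempt and no reset: what is moved stays moved. The work goes in short steps, Python scripts to look and compute and a tool call to move; the robot and the scene stay as the last step left them, time stands still between calls to the robot, and variables do not carry over. Pictures are saved under pics/ and viewed, and the job is handed in when it is done.

Besides the shell and the picture viewer there is one more tool, called after "Emit:" as name(argument=value, ...), one argument or row to a line, values as JSON. servo_tool: Moves the arm, as the interface text tells. Its arguments: {"type":"object","properties":{"motion":{"type":"array"},"grip_force":{"type":"number"}},"required":["motion"]}

```bash
mkdir -p pics; python3 - <<'E'
from station import ctrl, viewer, order
import cv2, numpy as np
o=ctrl.get_obs(); print({k:np.round(v,3).tolist() for k,v in o.items()}, ctrl.nose_length)
for n in ("side","top"):
    p,d=viewer.read_camera(n); i=viewer.camera_info(n); print(n,i)
    cv2.imwrite(f"pics/{n}0.png",p); np.savez(f"{n}0.npz",p=p,d=d)
E
```

```text
{'t': 0.0, 'joints': [-1.216, 0.379, 1.735, 0.0, 1.028, -0.033], 'qvel': [-0.0, -0.001, -0.0, 0.001, -0.001, -0.001], 'joint_efforts': [0.003, -76.372, -43.438, 0.065, 0.042, -0.0], 'eef_pos': [0.265, -0.648, 0.404], 'tool_rot': [[0.926, 0.378, -0.0], [0.378, -0.926, 0.001], [0.0, -0.001, -1.0]], 'wrist_force': [-0.045, -0.485, 0.833], 'moment': [-0.042, 0.021, -0.035], 'width': 1.0} 0.1908
side {'fx': 378.9932688578207, 'fy': 378.9932688578207, 'cx': 313.9345419908639, 'cy': 201.6855625571196, 'origin': array([0.38905542, 0.81913732, 0.65552216]), 'attitude': array([[-0.97642887, -0.12503985,  0.17593094],
       [-0.21576743,  0.54442297, -0.810585  ],
       [ 0.00557458, -0.82943877, -0.55856983]])}
top {'fx': 390.3576044472207, 'fy': 390.3576044472207, 'cx': 322.72762140761967, 'cy': 195.7608991671131, 'origin': array([ 0.31139091, -0.00808965,  1.22242686]), 'attitude': array([[ 0.08829143, -0.97292843,  0.21357643],
       [-0.99608917, -0.08695111,  0.01568027],
       [ 0.00331493, -0.2141256 , -0.97680051]])}
```

View pics/side0.png

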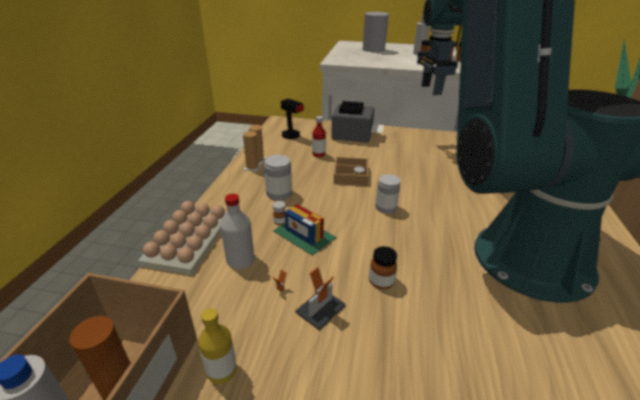

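View pics/top0.png

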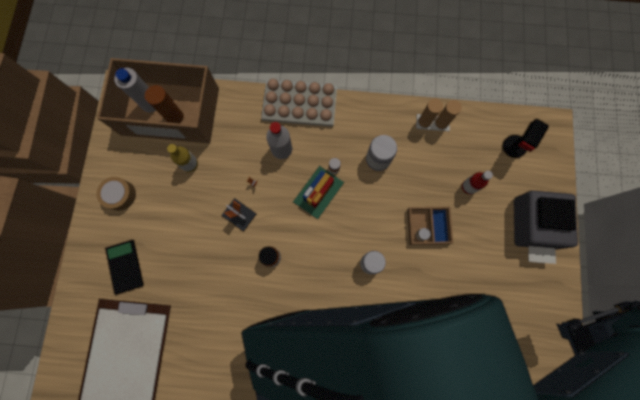

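```bash
python3 - <<'E'
import cv2, numpy as np
s=np.load("side0.npz")['p'];t=np.load("top0.npz")['p']
def c(im,x0,y0,x1,y1,f,n): cv2.imwrite(n,cv2.resize(im[y0:y1,x0:x1],None,fx=f,fy=f,interpolation=cv2.INTER_CUBIC))
c(t,220,140,350,240,6,"pics/t_pile.png")
c(t,390,190,470,260,8,"pics/t_tray.png")
c(s,255,150,385,330,3.3,"pics/s_all.png")
E
```

```text
(no output)
```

View pics/t_pile.png

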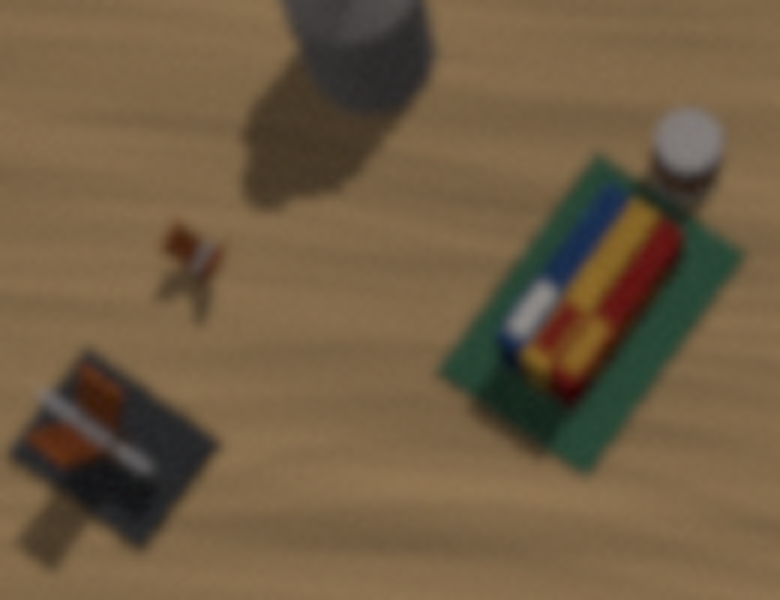

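View pics/t_tray.png

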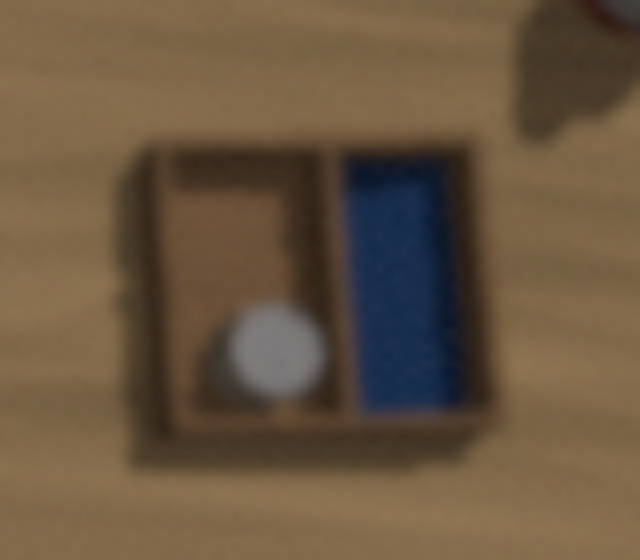

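View pics/s_all.png

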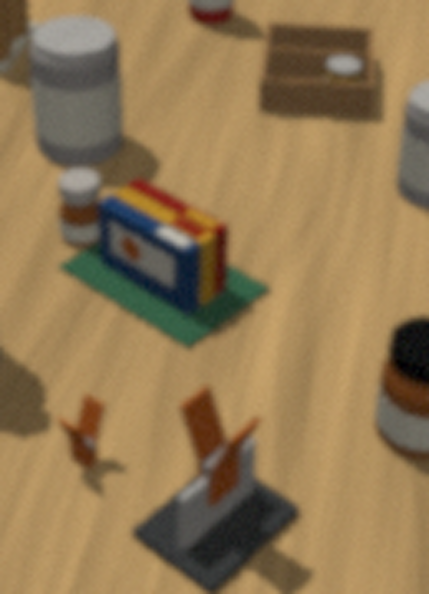

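```bash
cat > h.py <<'E'
import cv2, numpy as np
from station import ctrl, viewer, order
def K(i): return np.array([[i['fx'],0,i['cx']],[0,i['fy'],i['cy']],[0,0,1]])
def cast(i,uv,z):
    uv=np.atleast_2d(uv).astype(float)
    r=np.c_[(uv[:,0]-i['cx'])/i['fx'],(uv[:,1]-i['cy'])/i['fy'],np.ones(len(uv))]@i['attitude'].T
    o=i['origin']; return o+r*((z-o[2])/r[:,2])[:,None]
def cloud(i,d):
    v,u=np.mgrid[:d.shape[0],:d.shape[1]]
    return np.dstack([(u-i['cx'])/i['fx']*d,(v-i['cy'])/i['fy']*d,d])@i['attitude'].T+i['origin']
def proj(i,P):
    c=(np.atleast_2d(P)-i['origin'])@i['attitude']; return np.c_[c[:,0]/c[:,2]*i['fx']+i['cx'],c[:,1]/c[:,2]*i['fy']+i['cy']]
def crop(im,x0,y0,x1,y1,f,n,pts=[]):
    c=cv2.resize(im[y0:y1,x0:x1],None,fx=f,fy=f,interpolation=cv2.INTER_CUBIC)
    for p in pts: cv2.circle(c,(int((p[0]+.5-x0)*f),int((p[1]+.5-y0)*f)),2,(255,0,255),-1)
    cv2.imwrite(n,c)
E
python3 - <<'E'
from h import *
for n in ("top","side"):
    z=np.load(n+"0.npz");p,d=z['p'],z['d'];i=viewer.camera_info(n)
    C=cloud(i,d); hsv=cv2.cvtColor(p,cv2.COLOR_BGR2HSV)
    tab=C[...,2][200:240,290:330] if n=="top" else C[...,2][330:380,380:440]
    print(n,"table z",np.median(tab),tab.std())
    # mat by green
    g=cv2.inRange(hsv,(60,80,20),(85,255,255)); 
    g[:, :270]=0; g[:,360:]=0
    cs,_=cv2.findContours(g,cv2.RETR_EXTERNAL,cv2.CHAIN_APPROX_NONE); c=max(cs,key=cv2.contourArea)
    W=cast(i,c[:,0],0.004)[:,:2]
    r=cv2.minAreaRect((W*1000).astype(np.float32)); print("mat",r)
    # carton tops
    m=(abs(C[...,2]-0.068)<0.010)&(np.arange(640)[None]>260)&(np.arange(640)[None]<360)&(cv2.inRange(hsv,(0,90,0),(180,255,255))>0)
    for nm,lo,hi in(("red",(0,150,30),(10,255,255)),("yel",(15,130,60),(32,255,255)),("blu",(100,120,30),(125,255,255))):
        k=(cv2.inRange(hsv,lo,hi)>0)&m
        v,u=np.nonzero(k)
        if len(u)>5:
            W=cast(i,np.c_[u,v],0.068); print(nm,len(u),W[:,:2].mean(0),cv2.minAreaRect((W[:,:2]*1000).astype(np.float32)))
E
```

```text
top table z 0.0001665602225383589 0.07538249383618112
mat ((589.6336669921875, 27.203067779541016), (89.79169464111328, 140.53643798828125), 60.08074188232422)
red 125 [0.58066504 0.01666485] ((492.5269775390625, 72.1197280883789), (29.525592803955078, 310.41265869140625), 60.278133392333984)
yel 154 [0.58817269 0.02287484] ((585.7352905273438, 20.916852951049805), (28.40821075439453, 99.69536590576172), 61.30445098876953)
blu 71 [0.61172046 0.03523091] ((597.8352661132812, 43.481712341308594), (11.146661758422852, 98.93807983398438), 60.22019958496094)
side table z -0.0006394026516793883 0.04142992641606862
mat ((587.3321533203125, 33.61466598510742), (90.75413513183594, 141.12290954589844), 60.87167739868164)
red 112 [ 0.58039796 -0.00173483] ((595.8784790039062, -80.275390625), (84.635498046875, 762.6130981445312), 11.517084121704102)
yel 413 [ 0.93567388 -1.50281588] ((711.59130859375, -1180.3594970703125), (781.1574096679688, 2900.462158203125), 19.066303253173828)
blu 92 [0.60305619 0.04939667] ((593.2271118164062, 54.51438522338867), (17.142072677612305, 100.29167938232422), 58.71230697631836)
```

```bash
python3 - <<'E'
from h import *
def g(n,x0,y0,x1,y1,f,o):
    im=np.load(n+"0.npz")['p']; im=cv2.convertScaleAbs(im,alpha=1.8)
    c=cv2.resize(im[y0:y1,x0:x1],None,fx=f,fy=f,interpolation=cv2.INTER_CUBIC)
    for k in range(x0,x1,5):
        cv2.line(c,(int((k+.5-x0)*f),0),(int((k+.5-x0)*f),6 if k%10 else 14),(255,255,255),1)
        if k%10==0: cv2.putText(c,str(k),(int((k+.5-x0)*f),24),0,.35,(255,255,255))
    for k in range(y0,y1,5):
        cv2.line(c,(0,int((k+.5-y0)*f)),(6 if k%10 else 14,int((k+.5-y0)*f)),(255,255,255),1)
        if k%10==0: cv2.putText(c,str(k),(16,int((k+.5-y0)*f)),0,.35,(255,255,255))
    cv2.imwrite(o,c)
g("top",286,156,352,222,9,"pics/g1.png")
g("top",216,166,266,236,8,"pics/g2.png")
g("top",398,198,462,256,10,"pics/g3.png")
g("side",266,190,346,256,8,"pics/g4.png")
g("side",268,262,348,330,8,"pics/g5.png")
g("side",325,150,380,192,12,"pics/g6.png")
E
```

```text
(no output)
```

View pics/g1.png

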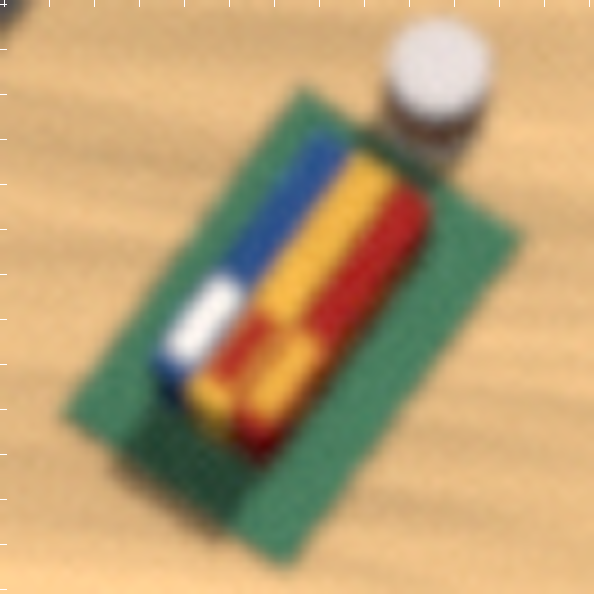

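View pics/g2.png

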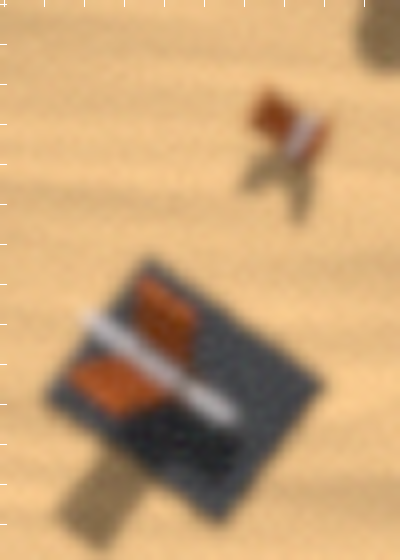

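View pics/g3.png

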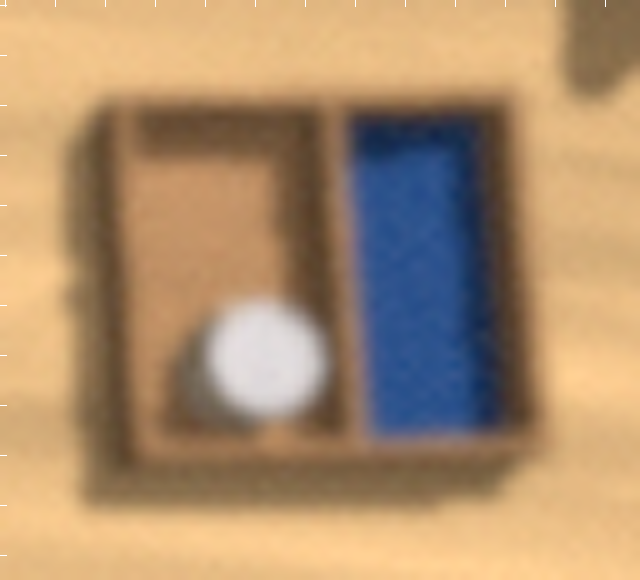

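View pics/g4.png

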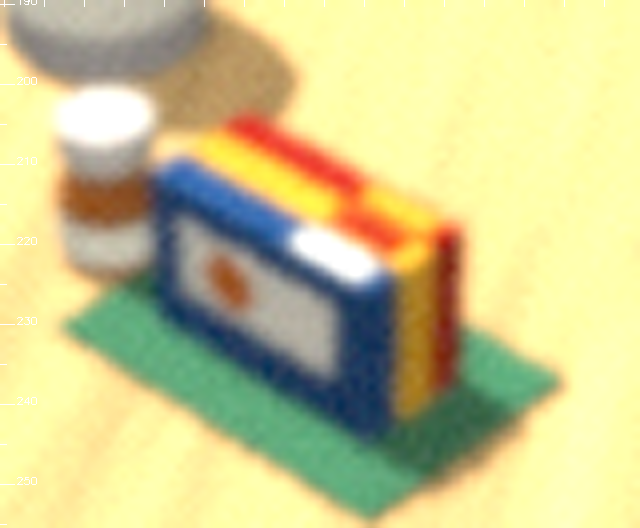

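View pics/g5.png

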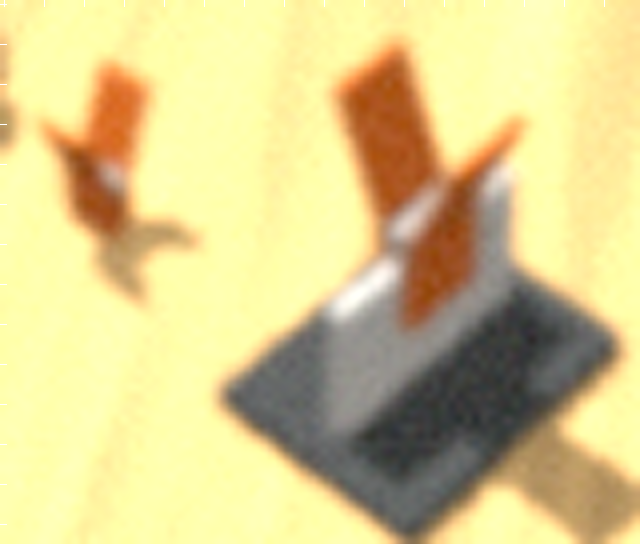

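View pics/g6.png

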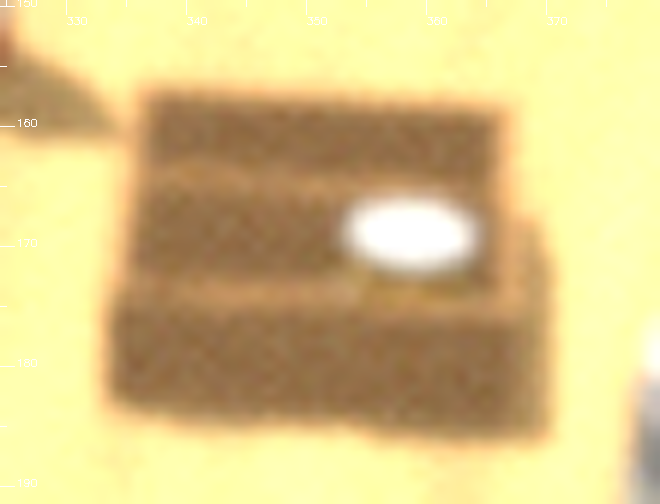

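```bash
python3 - <<'E'
from h import *
T=viewer.camera_info("top");S=viewer.camera_info("side")
def px(c,f,x0,y0): return np.array(c)/f+[x0,y0]-.5
def rep(n,i,c,f,x0,y0,z):
    W=cast(i,px(c,f,x0,y0),z)[:,:2]*1000
    print(n,"ctr",W.mean(0).round(1)); 
    for a in range(len(W)):
        e=W[(a+1)%len(W)]-W[a]; print("   ",W[a].round(1),"edge",round(np.hypot(*e),1),"ang",round(np.degrees(np.arctan2(e[1],e[0])),1))
rep("matT",T,[(305,88),(525,238),(290,570),(65,412)],9,286,156,.004)
rep("matS",S,[(65,325),(160,245),(560,382),(372,518)],8,266,190,.004)
rep("pileT",T,[(325,128),(432,205),(260,435),(162,358)],9,286,156,.068)
rep("pileS",S,[(155,168),(240,112),(460,226),(388,272)],8,266,190,.068)
rep("trayT",T,[(107,98),(515,95),(548,450),(130,462)],10,398,198,.036)
rep("trayS",S,[(140,90),(510,105),(520,308),(115,295)],12,325,150,.036)
for z in(.005,.008):rep("footT",T,[(150,258),(325,382),(220,525),(48,395)],8,216,166,z)
rep("edgeT",T,[(88,318),(235,412)],8,216,166,.055)
rep("edgeS",S,[(332,308),(512,172)],8,268,262,.055)
rep("jarT",T,[(438,68)],9,286,156,.060)
rep("jarS",S,[(105,118)],8,266,190,.060)
rep("tinT",T,[(267,358)],10,398,198,.038)
rep("tinS",S,[(410,235)],12,325,150,.038)
E
```

```text
matT ctr [590.2  26.2]
    [677.9  31.2] edge 96.6 ang -120.2
    [629.2 -52.2] edge 146.5 ang 150.2
    [502.2  20.6] edge 97.7 ang 59.8
    [551.4 105.1] edge 146.5 ang -30.3
matS ctr [593.4  39.6]
    [672.6  36.2] edge 55.2 ang -110.4
    [653.3 -15.6] edge 159.3 ang 163.9
    [500.3  28.6] edge 93.3 ang 59.8
    [547.3 109.3] edge 145.1 ang -30.3
pileT ctr [590.8  26.3]
    [645.1  21.1] edge 45.4 ang -121.7
    [621.3 -17.5] edge 98.6 ang 149.0
    [536.8  33.3] edge 42.3 ang 56.5
    [560.1  68.6] edge 97.3 ang -29.2
pileS ctr [587.4  27.6]
    [640.9  25.3] edge 43.2 ang -116.5
    [621.7 -13.4] edge 99.2 ang 151.1
    [534.8  34.6] edge 34.3 ang 59.2
    [552.4  64. ] edge 96.6 ang -23.6
trayT ctr [ 508.9 -324.5]
    [ 557.9 -255.7] edge 126.4 ang -84.5
    [ 570.1 -381.5] edge 109.6 ang -173.7
    [ 461.1 -393.6] edge 127.2 ang 96.7
    [ 446.3 -267.3] edge 112.3 ang 5.9
trayS ctr [ 507.5 -322.3]
    [ 568.5 -374.9] edge 108.9 ang -172.0
    [ 460.7 -390.1] edge 120.0 ang 97.1
    [ 445.9 -271. ] edge 110.3 ang 9.3
    [ 554.7 -253.1] edge 122.5 ang -83.5
footT ctr [494.7 270.5]
    [546.  291.7] edge 87.3 ang -119.9
    [502.5 216.1] edge 68.8 ang 150.6
    [442.6 249.9] edge 86.9 ang 58.8
    [487.6 324.2] edge 66.8 ang -29.1
footT ctr [494.2 269.8]
    [545.4 291. ] edge 87.1 ang -119.9
    [502.  215.5] edge 68.6 ang 150.6
    [442.2 249.3] edge 86.7 ang 58.8
    [487.2 323.4] edge 66.7 ang -29.1
edgeT ctr [495.7 269.5]
    [511.1 299.7] edge 67.8 ang -117.1
    [480.2 239.3] edge 67.8 ang 62.9
edgeS ctr [492.  273.5]
    [510.3 301.9] edge 67.5 ang -122.8
    [473.8 245.1] edge 67.5 ang 57.2
jarT ctr [672.3 -15.6]
    [672.3 -15.6] edge 0.0 ang 0.0
jarS ctr [669.6 -10.6]
    [669.6 -10.6] edge 0.0 ang 0.0
tinT ctr [ 481.3 -307.1]
    [ 481.3 -307.1] edge 0.0 ang 0.0
tinS ctr [ 479.7 -301.4]
    [ 479.7 -301.4] edge 0.0 ang 0.0
```

```bash
cat >> h.py <<'E'
def Rz(a): a=np.radians(a); return np.array([[np.cos(a),-np.sin(a),0],[np.sin(a),np.cos(a),0],[0,0,1]])
from scipy.spatial.transform import Rotation as Ro
def down(yaw): # tool z down, tool y at world yaw deg
    a=np.radians(yaw); y=np.array([np.cos(a),np.sin(a),0]); z=np.array([0,0,-1.]); return np.c_[np.cross(y,z),y,z]
def delta(pos,R,o=None):
    o=o or ctrl.get_obs(); T=np.array(o['tool_rot']); p=np.array(o['eef_pos'])
    print("at mm",(p*1000).round(1),"shift(tool,mm)",(T.T@(np.array(pos)-p)*1000).round(1),"turn(deg)",np.degrees(Ro.from_matrix(T.T@R).as_rotvec()).round(2))
E
python3 - <<'E'
from h import *
T=viewer.camera_info("top");S=viewer.camera_info("side")
for n,uv,z in (("milk cap",(275,128),.19),("ketchup cap",(487,175),.15),("bigtin",(383,146),.12),("soup",(374,261),.1),("jam",(269,256),.085),("mustard",(175,150),.16)):
    print(n,(cast(T,uv,z)[0]*1000).round(0))
for n,uv,z in (("milk cap",(232,199),.19),("ketchup cap",(319,120),.15)): print(n,(cast(S,uv,z)[0]*1000).round(0))
# clip handles by orange mask, top & side, via cloud
for n,i,b in(("top",T,(216,190,258,232)),("side",S,(300,262,340,312))):
    z=np.load(n+"0.npz");p,d=z['p'],z['d'];C=cloud(i,d);hsv=cv2.cvtColor(p,cv2.COLOR_BGR2HSV)
    m=cv2.inRange(hsv,(3,150,50),(16,255,255));q=np.zeros_like(m);q[b[1]:b[3],b[0]:b[2]]=m[b[1]:b[3],b[0]:b[2]]
    P=C[q>0]*1000; P=(P-[494.5,271,0])@Rz(60)
    k,l,st,ce=cv2.connectedComponentsWithStats(q)
    for a in range(1,k):
        if st[a,4]>6: print(n,st[a],ce[a].round(1),"edge-frame med",np.median((C[l==a]*1000-[494.5,271,0])@Rz(60),0).round(1),np.percentile((C[l==a]*1000-[494.5,271,0])@Rz(60),[5,95],axis=0).round(0))
E
```

```text
milk cap [720. 159. 190.]
ketchup cap [ 648. -452.  150.]
bigtin [ 719. -156.  120.]
soup [ 381. -152.  100.]
jam [369. 149.  85.]
mustard [639. 441. 160.]
milk cap [715. 174. 190.]
ketchup cap [ 642. -420.  150.]
top [233 201   7  10  41] [236.2 205.7] edge-frame med [ -2.1 -14.7  90.1] [[-12. -22.  77.]
 [  7.  -8. 103.]]
top [225 211  11   7  47] [230.  213.9] edge-frame med [ 0.  14.9 90.4] [[-12.   8.   7.]
 [ 13.  22. 105.]]
side [310 268  13  21 168] [316.  277.6] edge-frame med [  0.4 -10.2  85.8] [[-11. -17.  69.]
 [ 11.  -3. 102.]]
side [319 277  14  25 108] [324.  290.5] edge-frame med [ 1.3  8.8 56.3] [[-11.   8.  37.]
 [ 12.  24. 103.]]
```

```bash
python3 - <<'E'
from h import *
delta([.590,.0268,.405],down(-120))
E
```

```text
at mm [ 264.6 -647.9  404.1] shift(tool,mm) [ 5.563e+02 -5.015e+02 -3.000e-01] turn(deg) [-5.000e-02  2.000e-02  5.222e+01]
```

Emit:
servo_tool(
  motion=[0.028,-0.025,0,0,0,0,0,0.028,-0.025,0,0,0,0,0,0.028,-0.025,0,0,0,0,0,0.028,-0.025,0,0,0,0,0,0.028,-0.025,0,0,0,0,0,0.028,-0.025,0,0,0,0,0,0.028,-0.025,0,0,0,0,0,0.028,-0.025,0,0,0,0,0,0.028,-0.025,0,0,0,0,0,0.028,-0.025,0,0,0,0,0,0.028,-0.025,0,0,0,0,0,0.028,-0.025,0,0,0,0,0,0.028,-0.025,0,0,0,0,0,0.028,-0.025,0,0,0,0,0,0.028,-0.025,0,0,0,0,0,0.028,-0.025,0,0,0,0,0,0.028,-0.025,0,0,0,0,0,0.028,-0.025,0,0,0,0,0,0.028,-0.025,0,0,0,0,0,0.028,-0.025,0,0,0,0,0],
)

```text
t: 2.1
eef_pos: [0.5944, 0.0282, 0.4046]
tool_rot: [[0.926, 0.378, -0.0], [0.378, -0.926, -0.0], [-0.0, -0.0, -1.0]]
wrist_force: [-0.2, -0.2, 0.4]
width: 1.003
```

Emit:
servo_tool(
  motion=[0,0,0,0,0,7.5,0,0,0,0,0,0,7.5,0,0,0,0,0,0,7.5,0,0,0,0,0,0,7.5,0,0,0,0,0,0,7.5,0,0,0,0,0,0,7.5,0,0,0,0,0,0,7.2,0,0,0,0,0,0,0,0],
)

```text
t: 2.9
eef_pos: [0.5939, 0.0266, 0.4045]
tool_rot: [[0.865, -0.501, -0.0], [-0.501, -0.865, 0.0], [-0.0, 0.0, -1.0]]
wrist_force: [0.1, 0.1, -0.1]
width: 1.001
```

```bash
python3 - <<'E'
from h import *
print(ctrl.get_obs()['joints'],ctrl.get_obs()['t'])
delta([.590,.0268,.235],down(-120))
E
```

```text
[5.53150626e-03 2.15706819e-01 1.95196662e+00 3.24173726e-06
 9.74402621e-01 2.10163194e+00] 2.9
at mm [593.9  26.6 404.5] shift(tool,mm) [ -3.4   1.7 169.5] turn(deg) [ 0.01  0.02 -0.1 ]
```

Emit:
servo_tool(
  motion=[-0.0034,0.0017,0.03,0,0,0,0,0,0,0.04,0,0,0,0,0,0,0.04,0,0,0,0,0,0,0.035,0,0,0,0,0,0,0.0165,0,0,0,0,0,0,0.008,0,0,0,0,0,0,0,0,0,0,0],
)

```text
t: 3.6
eef_pos: [0.5904, 0.0268, 0.2352]
tool_rot: [[0.867, -0.499, -0.0], [-0.499, -0.867, 0.0], [-0.0, 0.0, -1.0]]
wrist_force: [0.4, 0.1, -0.1]
width: 1.0
```

```bash
python3 - <<'E'
from h import *
delta([.590,.0268,.235],down(-120)); print(ctrl.get_obs()['wrist_force'])
for n,b in (("top",(270,140,360,230)),("side",(255,150,345,260))):
    p,d=viewer.read_camera(n); crop(cv2.convertScaleAbs(p,alpha=1.6),*b,5,f"pics/{n}1.png")
E
```

```text
at mm [590.4  26.8 235.2] shift(tool,mm) [-0.4  0.2  0.2] turn(deg) [0.01 0.02 0.09]
[ 0.37965652  0.06402943 -0.10079753]
```

View pics/top1.png

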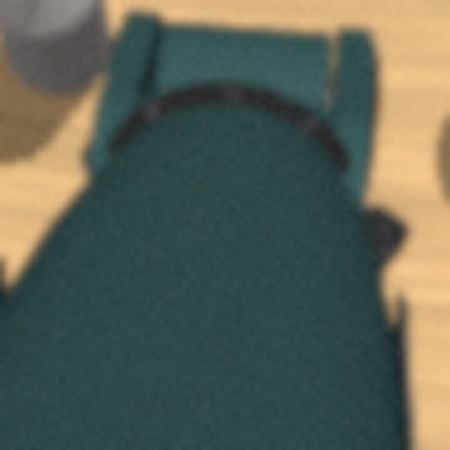

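View pics/side1.png

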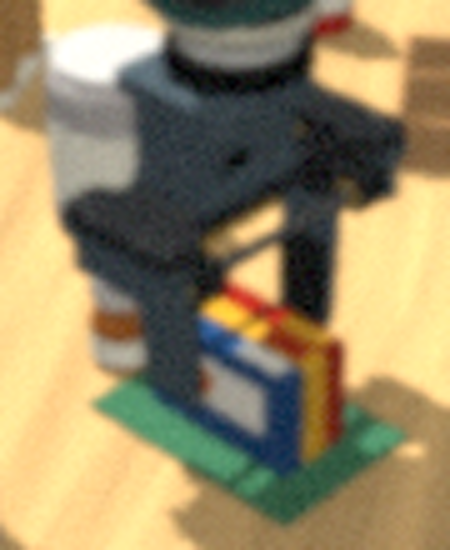

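Emit:
servo_tool(
  motion=[0,0,0,0,0,0,110,0,0,0,0,0,0,110,0,0,0,0,0,0,110,0,0,0,0,0,0,180,0,0,0,0,0,0,255,0,0,0,0,0,0,255,0,0,0,0,0,0,255,0,0,0,0,0,0,255],
  grip_force=40,
)

```text
t: 4.5
eef_pos: [0.5903, 0.0268, 0.2352]
tool_rot: [[0.866, -0.5, 0.0], [-0.5, -0.866, 0.0], [0.0, -0.0, -1.0]]
wrist_force: [0.5, 0.0, 1.5]
width: 0.522
```

Emit:
servo_tool(
  motion=[0,0,-0.003,0,0,0,255,0,0,-0.01,0,0,0,255,0,0,-0.02,0,0,0,255,0,0,-0.03,0,0,0,255,0,0,-0.03,0,0,0,255,0,0,-0.03,0,0,0,255,0,0,-0.02,0,0,0,255,0,0,-0.01,0,0,0,255],
)

```text
t: 5.3
eef_pos: [0.5904, 0.0268, 0.3908]
tool_rot: [[0.866, -0.5, 0.003], [-0.5, -0.866, 0.0], [0.002, -0.001, -1.0]]
wrist_force: [0.5, 0.5, -3.0]
width: 0.525
```

```bash
python3 - <<'E'
from h import *
# pocket centre, tray yaw
yaw=6.3; tc=np.array([.5084,-.3237]); pc=tc+(Rz(yaw)@[0,-.0325,0])[:2]; print("pocket",pc, ctrl.get_obs()['wrist_force'])
delta([pc[0],pc[1],.385],down(-90+yaw))
p,d=viewer.read_camera("side"); crop(cv2.convertScaleAbs(p,alpha=1.6),235,100,365,260,4,"pics/side2.png")
E
```

```text
pocket [ 0.51196637 -0.35600373] [ 0.53453236  0.51421078 -2.99071295]
at mm [590.4  26.8 390.8] shift(tool,mm) [123.4 370.8   5.6] turn(deg) [-3.000e-02 -1.500e-01 -3.628e+01]
```

View pics/side2.png

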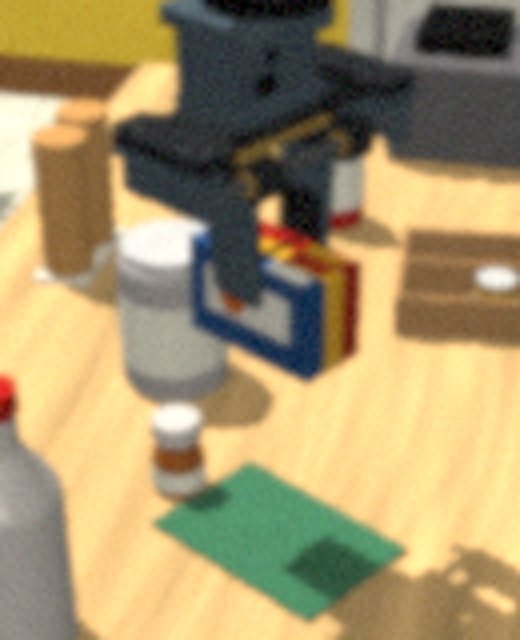

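Emit:
servo_tool(
  motion=[0.005,0.015,0,0,0,0,255,0.01,0.03,0,0,0,0,255,0.0115,0.0345,0,0,0,0,255,0.0115,0.0345,0,0,0,0,255,0.0115,0.0345,0,0,0,0,255,0.0115,0.0345,0,0,0,0,255,0.0115,0.0345,0,0,0,0,255,0.0115,0.0345,0,0,0,0,255,0.0115,0.0345,0,0,0,0,255,0.0115,0.0345,0,0,0,0,255,0.01,0.03,0,0,0,0,255,0.006,0.018,0,0,0,0,255,0.002,0.001,0,0,0,0,255],
)

```text
t: 6.65
eef_pos: [0.5125, -0.358, 0.387]
tool_rot: [[0.865, -0.502, -0.001], [-0.502, -0.865, 0.001], [-0.002, -0.0, -1.0]]
wrist_force: [-0.0, -0.0, -1.8]
width: 0.527
```

Emit:
servo_tool(
  motion=[0,0,0,0,0,-4,255,0,0,0,0,0,-7,255,0,0,0,0,0,-7,255,0,0,0,0,0,-7,255,0,0,0,0,0,-7,255,0,0,0,0,0,-4.3,255,0,0,0,0,0,0,255,0,0,0,0,0,0,255],
)

```text
t: 7.45
eef_pos: [0.5137, -0.3555, 0.3878]
tool_rot: [[0.994, 0.108, -0.001], [0.108, -0.994, 0.001], [-0.001, -0.001, -1.0]]
wrist_force: [0.3, -0.6, -3.2]
width: 0.523
```

```bash
python3 - <<'E'
from h import *
delta([.512,-.356,.285],down(-83.7)); print(ctrl.get_obs()['wrist_force'])
for n,b in (("top",(390,160,500,270)),("side",(290,90,400,200))):
    p,d=viewer.read_camera(n); np.savez(n+"3.npz",p=p,d=d); crop(cv2.convertScaleAbs(p,alpha=1.6),*b,5,f"pics/{n}3.png")
E
```

```text
at mm [ 513.7 -355.5  387.8] shift(tool,mm) [ -1.7   0.3 102.8] turn(deg) [-0.04  0.03 -0.09]
[ 0.27376248 -0.60911337 -3.19696675]
```

View pics/top3.png

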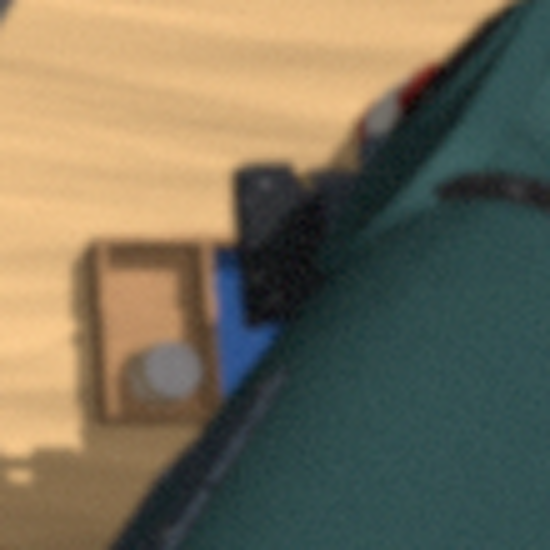

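View pics/side3.png

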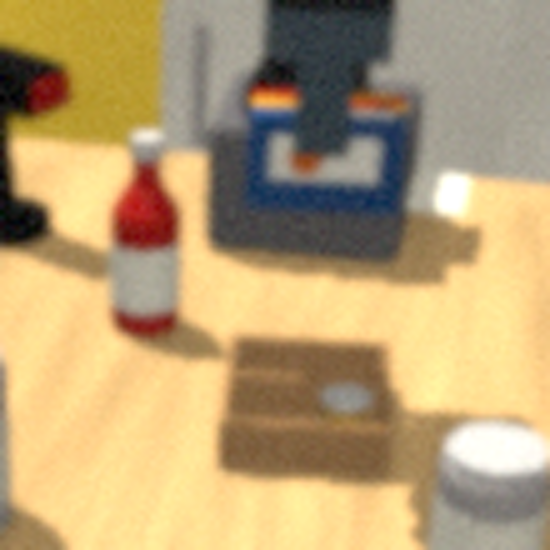

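```bash
cat > g.py <<'E'
from h import *
def grid(n,b,f,o,a=1.8,pts=[]):
    x0,y0,x1,y1=b
    im=np.load(n)['p'] if isinstance(n,str) else n; im=cv2.convertScaleAbs(im,alpha=a)
    c=cv2.resize(im[y0:y1,x0:x1],None,fx=f,fy=f,interpolation=cv2.INTER_CUBIC)
    for k in range(x0,x1,10):
        cv2.line(c,(int((k+.5-x0)*f),0),(int((k+.5-x0)*f),10),(0,0,255),1)
    for p in pts: cv2.circle(c,(int(round((p[0]+.5-x0)*f)),int(round((p[1]+.5-y0)*f))),2,(255,0,255),-1)
    cv2.imwrite(o,c)
E
python3 - <<'E'
from g import *
S=viewer.camera_info("side")
o=ctrl.get_obs();R=np.array(o['tool_rot']);t=np.array(o['eef_pos'])
pile=[t+R@np.array([x,y,.231-z]) for x in(-.05,.05) for y in(-.024,.024) for z in (0,.064)]
tray=[np.array([.5084,-.3237,0])+Rz(6.3)@[x,y,.036] for x in(-.057,.057) for y in(-.0635,.0635)]
grid("side3.npz",(328,105,378,190),10 and 7,"pics/side3g.png",1.8,list(proj(S,pile))+list(proj(S,tray)))
grid("side3.npz",(328,105,378,190),7,"pics/side3h.png",1.8)
a=cv2.imread("pics/side3g.png");b=cv2.imread("pics/side3h.png");cv2.imwrite("pics/side3i.png",np.hstack([a,b]))
print(proj(S,pile).round(1).tolist(),proj(S,tray).round(1).tolist())
E
```

```text
[[368.3, 132.2], [370.0, 113.3], [368.2, 126.5], [369.8, 107.9], [337.5, 130.7], [338.3, 111.9], [338.3, 125.0], [339.1, 106.6]] [[367.7, 157.9], [368.0, 175.8], [335.5, 156.2], [333.1, 173.8]]
```

View pics/side3i.png

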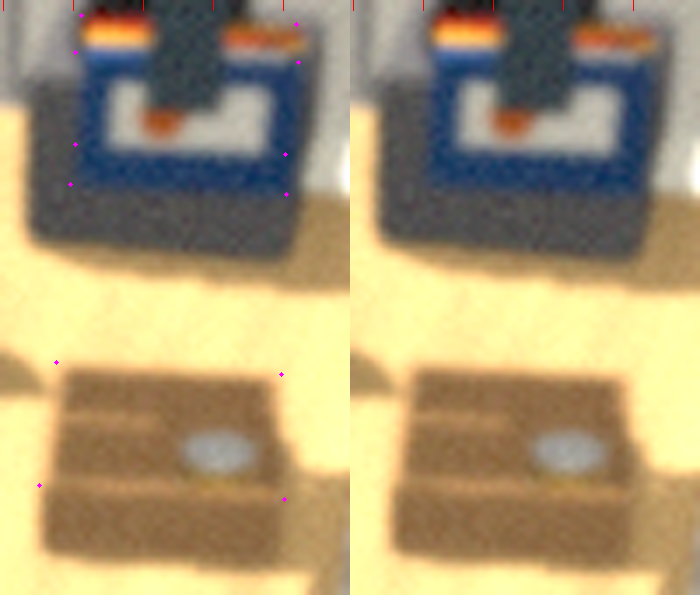

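```bash
python3 - <<'E'
from g import *
S=viewer.camera_info("side")
p=np.load("side3.npz")['p'].astype(float)
bl=p[...,0]-p[...,2]
# rows in blue face bands
for r in range(113,132):
    q=bl[r]; seg=q[330:380]
    print(r,seg[5:16].astype(int),"|",seg[34:48].astype(int))
E
```

```text
113 [-5 -2  0  0 13 31 46 50 46 47 43] | [  5   4   6   2   1  -1   2   1  -1  -5  -9  -8 -12 -12]
114 [-3 -4 -2  2 12 27 39 43 45 44 40] | [ 23  22  21  20  17  24  19   7   1  -5  -8  -8 -11 -11]
115 [-3 -3 -3  2  7 24 39 38 42 37 28] | [ 28  30  32  30  31  32  23  12   3  -6  -6  -9  -9 -10]
116 [ 0 -3 -2  1 14 27 36 34 28 20 13] | [ 26  28  30  35  34  33  24  12  -1  -5  -7  -7 -13 -12]
117 [-2 -3  0  4 17 30 35 39 18  7  1] | [ 10  13  23  33  37  31  27  11   0  -5  -7 -10 -12 -11]
118 [-2 -4  0  6 18 37 34 35 15  0 -6] | [ -1   2  12  25  35  31  23   7   1  -7  -8 -11 -11 -12]
119 [-1 -1 -2  5 18 32 36 31 14 -1 -7] | [ -7  -1   9  25  32  30  21   9  -2  -7  -8 -10 -10 -10]
120 [  3   1   1   8  19  31  42  28  11  -1 -10] | [ -6  -5  10  23  37  33  19   9  -2  -5  -9 -10 -11 -11]
121 [-2 -1  0  6 19 32 39 27 12 -2 -9] | [ -7  -2  11  24  35  37  21   4  -1  -6  -9 -10 -11 -12]
122 [ -2   1   0  10  21  31  36  26  10  -4 -11] | [ -7   3  12  30  37  31  17   6  -4  -8  -9 -11 -11 -11]
123 [-3 -2 -2  6 21 34 34 27 10 -2 -9] | [ -9   2  13  31  33  28  15   3  -5  -9 -10 -10 -12  -9]
124 [-3 -1  1  7 19 32 32 27 13  0 -6] | [ -6   1  17  30  33  31  15   3  -8  -8 -13 -10 -11 -12]
125 [-2 -2 -1  4 21 34 41 29 16  6  1] | [ -6   3  17  36  36  28  17   1  -9 -11 -11 -11 -12 -13]
126 [-1 -2 -1  6 22 34 35 30 22 17 11] | [  2  11  21  32  32  28  13  -5  -9 -14 -13 -12 -11 -15]
127 [-3 -1  4 10 23 40 39 38 38 30 29] | [ 12  19  28  32  34  32   9  -1 -11 -11 -14 -14 -13 -16]
128 [-3  1 -1 10 25 37 38 44 35 36 37] | [ 29  32  34  38  35  24   9  -3 -10 -11 -12 -12 -16 -18]
129 [-4 -2  2 11 25 33 34 40 37 40 43] | [ 38  31  33  33  37  21   4  -6 -10 -13 -13 -12 -14 -17]
130 [-2  0  2  8 19 25 30 35 36 34 31] | [ 44  40  41  42  28  19   2  -9 -11 -12 -11 -13 -12 -19]
131 [ 0  0  3  7 12 19 18 22 20 23 22] | [ 33  33  32  34  30  17   2  -8 -15 -15 -15 -17 -17 -20]
```

```bash
cat >> h.py <<'E'
def rect(im,i,c,yaw,z,w,h,s):
    # metric view: right=+x of frame, up=+y ; s px/mm ; w,h half sizes mm
    X,Y=np.meshgrid(np.arange(-w,w,1/s),np.arange(h,-h,-1/s))
    P=np.dstack([X/1000,Y/1000,0*X]).reshape(-1,3)@Rz(yaw).T+[c[0],c[1],z]
    uv=proj(i,P).astype(np.float32).reshape(X.shape+(2,))
    return cv2.remap(im,uv[...,0],uv[...,1],cv2.INTER_CUBIC)
def ticks(r,w,h,s):
    r=r.copy()
    for k in range(-w//10*10,w,10):
        if abs(k)<w: cv2.line(r,(int((k+w)*s),0),(int((k+w)*s),12 if k==0 else 6),(255,0,255),1)
    for k in range(-h//10*10,h,10):
        if abs(k)<h: cv2.line(r,(0,int((h-k)*s)),(12 if k==0 else 6,int((h-k)*s)),(255,0,255),1)
    return r
E
python3 - <<'E'
from h import *
out=[]
for n in("top","side"):
    i=viewer.camera_info(n);im=cv2.convertScaleAbs(np.load(n+"0.npz")['p'],alpha=1.7)
    r=rect(im,i,(.5903,.0268),-30,.068,65,45,5); cv2.imwrite(f"pics/rp_{n}.png",ticks(r,65,45,5))
    r=rect(im,i,(.5084,-.3237),6.3,.036,75,75,5); cv2.imwrite(f"pics/rt_{n}.png",ticks(r,75,75,5)[:, :])
a=np.hstack([cv2.resize(cv2.imread(f"pics/rt_{n}.png"),(400,400)) for n in("top","side")]);cv2.imwrite("pics/rt.png",a)
E
```

```text
(no output)
```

View pics/rp_top.png

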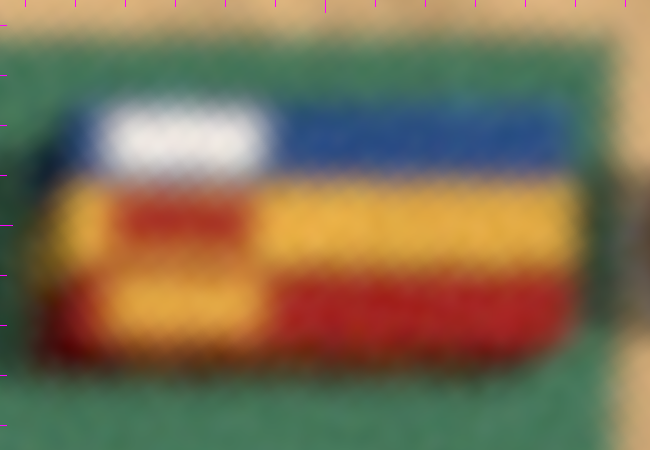

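View pics/rp_side.png

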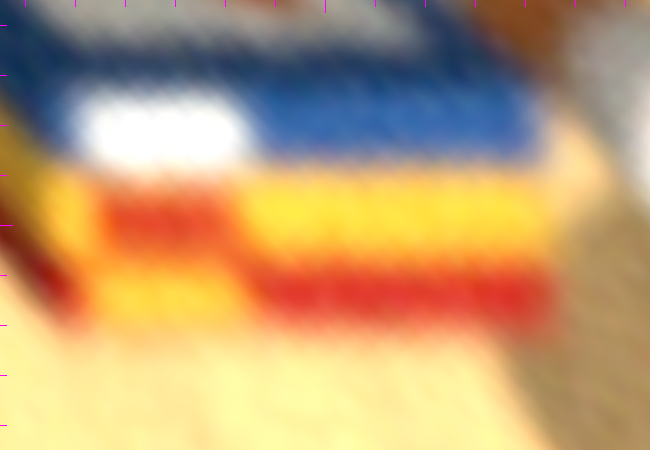

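View pics/rt_top.png

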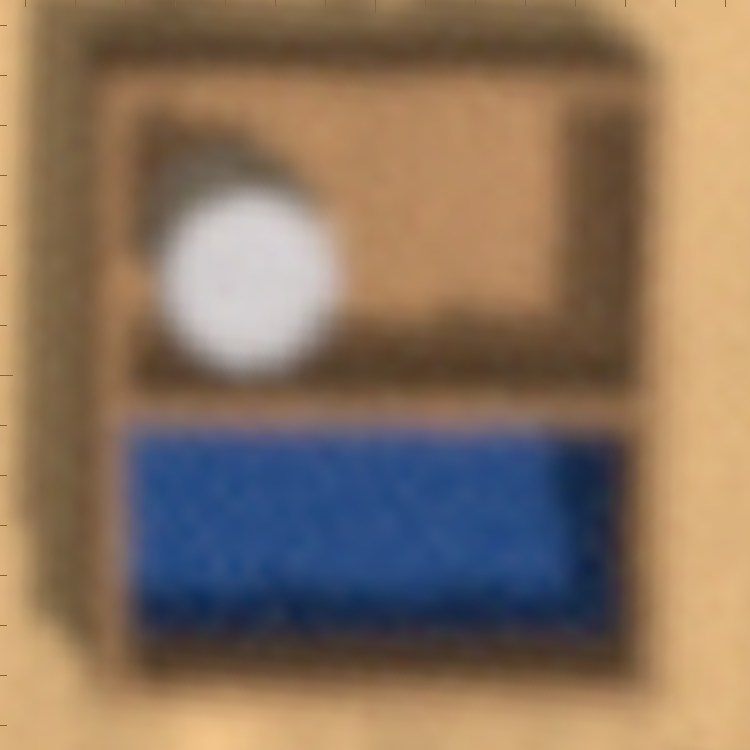

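View pics/rt_side.png

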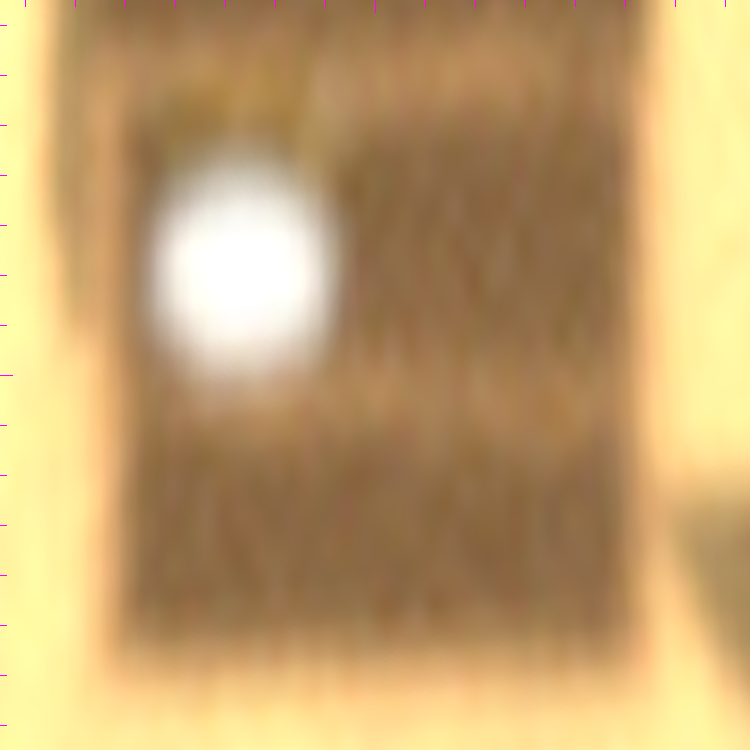

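```bash
python3 - <<'E'
from g import *
S=viewer.camera_info("side")
o=ctrl.get_obs();R=np.array(o['tool_rot']);t=np.array(o['eef_pos'])
p=np.load("side3.npz")['p'].astype(int)
for r in (100,103,106,110,113): print(r,p[r,340:370].sum(1))
for r in (122,124): print(r,p[r,340:370].tolist()[8:20] and p[r,346:364].sum(1))
for x in(-.016,.016):
  for z in(.15,.172,.19):
    print(x,z,proj(S,t+R@np.array([x,-.024-.0135,z])).round(2), proj(S,t+R@np.array([x,-.024,z])).round(2))
grid("side3.npz",(325,60,385,140),8,"pics/side3f.png",2.2)
E
```

```text
100 [298 292 228 164 131 118 115 123 101 107 112  96 100 102 112 107 115 111
 105 116 117 110 115 104 110 107 134 166 230 285]
103 [256 195 133  83  68  34  35  61  67  76  99 107 101 102 119 108 113 100
 106 104  75  86  98 147 209 249 249 265 276 298]
106 [135 101  49  76  80  64  78  75  76  90  93  91 105 114  82 104 106 106
  94 104  95  65  97 156 217 257 260 261 262 265]
110 [245 300 320 314 314 311 298 281 250 193 155 111 104 113 108 101 110 103
 124 138 174 184 191 181 179 182 164 173 169 177]
113 [165 168 157 156 155 160 156 146 140 125 103 115 111  98 110 112 115 105
 114 134 173 206 210 210 209 217 214 219 202 174]
122 [289 276 222 168 155 143 170 197 231 268 282 280 287 292 299 301 318 311]
124 [295 284 260 236 216 220 229 260 278 295 298 306 312 307 303 309 300 311]
-0.016 0.15 [[359.54 109.11]] [[359.58 107.59]]
-0.016 0.172 [[359.03 115.9 ]] [[359.07 114.33]]
-0.016 0.19 [[358.62 121.34]] [[358.67 119.74]]
0.016 0.15 [[349.19 108.66]] [[349.33 107.15]]
0.016 0.172 [[348.79 115.44]] [[348.93 113.87]]
0.016 0.19 [[348.47 120.87]] [[348.61 119.27]]
```

View pics/side3f.png

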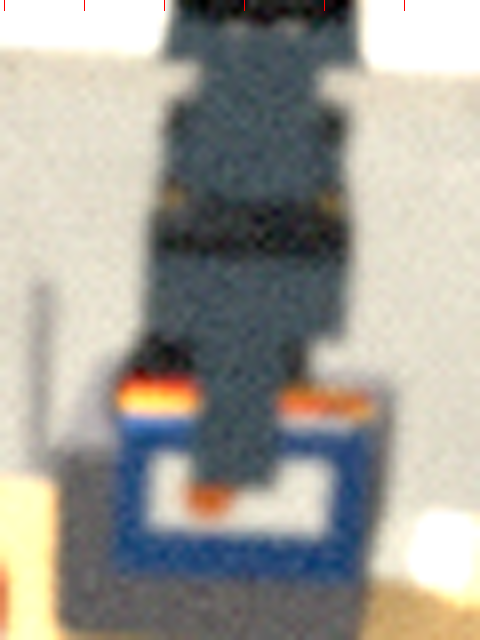

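```bash
cat >> h.py <<'E'
YAW=6.3
TC=np.array([.5084,-.3237,0])
PO=TC+Rz(YAW)@[0,-.0325-.0008,0]   # pocket centre, z=0 table
OFF=-.0036; HF=.231
def pose(yP,zP,th,x=0,R_=False):
    "low edge P (mm, pocket frame y; z above table), tilt deg"
    R=Rz(YAW)@Ro.from_rotvec([np.radians(th),0,0]).as_matrix()@np.diag([1.,-1,-1])
    W=PO+Rz(YAW)@np.array([x,yP,zP])/1000
    return W-R@np.array([OFF,.024,HF]),R
def whereP(o=None):
    o=o or ctrl.get_obs(); W=np.array(o['eef_pos'])+np.array(o['tool_rot'])@[OFF,.024,HF]
    Q=np.array(o['eef_pos'])+np.array(o['tool_rot'])@[OFF,-.024,HF]
    f=lambda v:(Rz(YAW).T@(v-PO)*1000).round(1)
    fr=Rz(YAW).T@o['wrist_force']
    print("P",f(W),"Q",f(Q),"F tray axes",fr.round(1),"t",o['t'],"w",round(o['width']*91,1))
E
python3 - <<'E'
from h import *
whereP(); p,R=pose(-18,51,15)
delta(p,R)
o=ctrl.get_obs(); 
E
```

```text
P [ -2.  -23.1 157. ] Q [ -1.9  24.9 157. ] F tray axes [-0.2 -0.1 -2.5] t 7.55 w 47.7
at mm [ 513.7 -355.8  388. ] shift(tool,mm) [  2.   55.5 107.6] turn(deg) [ 1.498e+01  1.000e-02 -7.000e-02]
```

Emit:
servo_tool(
  motion=[0.002,0.02,0.015,0,0,0,255,0,0.0255,0.02,0,0,0,255,0,0.01,0.015,0,0,0,255,0,0,0,3,0,0,255,0,0,0,5,0,0,255,0,0,0,5,0,0,255,0,0,0,2,0,0,255,0,0,0,0,0,0,255],
)

```text
t: 8.35
eef_pos: [0.5217, -0.4111, 0.3379]
tool_rot: [[0.994, 0.105, -0.029], [0.109, -0.96, 0.257], [-0.001, -0.259, -0.966]]
wrist_force: [0.5, -0.3, -3.3]
width: 0.526
```

```bash
python3 - <<'E'
from h import *
whereP(); delta(*pose(-18,46,15))
E
```

```text
P [-1.000e-01 -1.840e+01  1.085e+02] Q [-1.000e-01  2.790e+01  1.209e+02] F tray axes [ 0.4 -0.4 -3.3] t 8.35 w 47.9
at mm [ 521.7 -411.1  337.9] shift(tool,mm) [ 0.1 15.8 60.5] turn(deg) [ 0.01  0.03 -0.03]
```

Emit:
servo_tool(
  motion=[0,0.004,0.015,0,0,0,255,0,0.0055,0.021,0,0,0,255,0,0.0042,0.016,0,0,0,255,0,0.002,0.0085,0,0,0,255,0,0,0,0,0,0,255],
)

```text
t: 8.85
eef_pos: [0.5214, -0.4102, 0.274]
tool_rot: [[0.994, 0.106, -0.03], [0.11, -0.96, 0.258], [-0.002, -0.26, -0.966]]
wrist_force: [0.3, 0.8, -1.8]
width: 0.524
```

```bash
python3 - <<'E'
from g import *
whereP()
for n,b in (("top",(390,160,500,270)),("side",(322,130,382,192))):
    p,d=viewer.read_camera(n); np.savez(n+"4.npz",p=p,d=d)
    grid(p,b,5 if n=="top" else 10,f"pics/{n}4.png",1.8)
E
```

```text
P [ -0.6 -17.2  44.7] Q [-0.6 29.1 57.2] F tray axes [ 0.4  0.7 -1.8] t 8.85 w 47.7
```

View pics/top4.png

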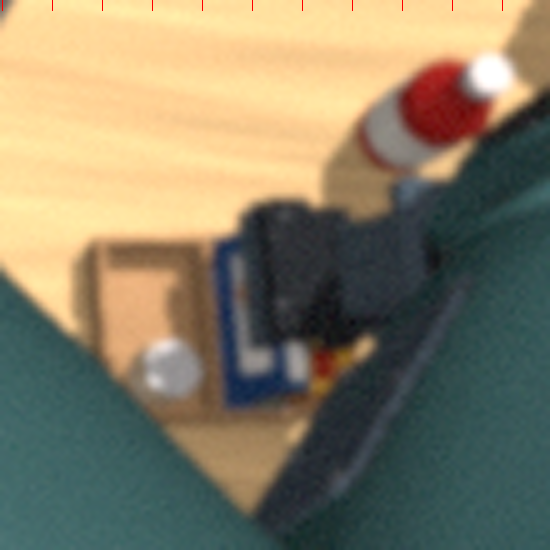

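View pics/side4.png

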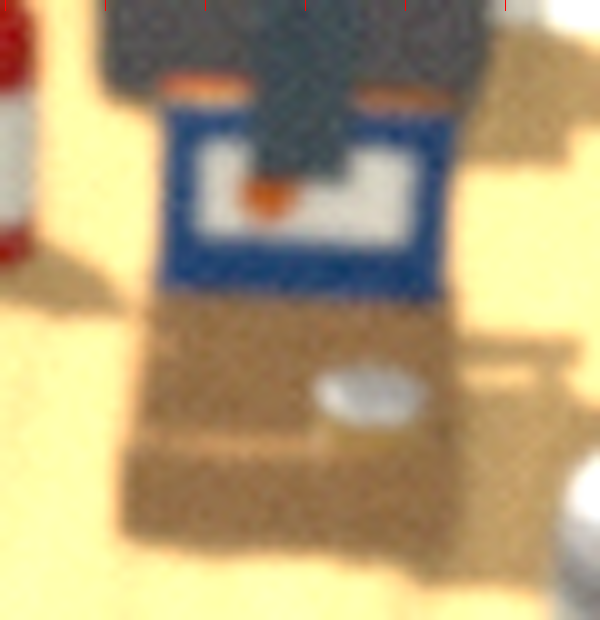

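```bash
python3 - <<'E'
from g import *
S=viewer.camera_info("side");T=viewer.camera_info("top")
f=lambda x,y,z: PO+Rz(YAW)@np.array([x,y,z])/1000
for nm,xs,y,z in(("pile Q",(-50,50),29.1,57.2),("div",(-57,57),29,36),("front",(-57,57),32.5+63.5,36),("front bot",(-57,57),32.5+63.5,0)):
    print(nm,[proj(S,f(x,y,z))[0].round(1).tolist() for x in xs], "top",[proj(T,f(x,y,z))[0].round(1).tolist() for x in xs])
p=np.load("side4.npz")['p'].astype(int)
print("blue rows"); 
for r in(155,157,158): print(r,(p[r,:,0]-p[r,:,2])[335:345],(p[r,:,0]-p[r,:,2])[360:374])
print("tray rows")
for r in(161,163,165,167,178,180): print(r,p[r,330:342].sum(1),p[r,362:374].sum(1))
r=rect(cv2.convertScaleAbs(np.load("top4.npz")['p'],alpha=2),T,PO,YAW,.036,75,75,5);a=ticks(r,75,75,5)
r=rect(cv2.convertScaleAbs(np.load("top4.npz")['p'],alpha=2),T,PO,YAW,.057,75,75,5);b=ticks(r,75,75,5)
cv2.imwrite("pics/top4r.png",cv2.resize(np.hstack([a[:,:550],b[:,:550]]),None,fx=.72,fy=.72))
E
```

```text
pile Q [[366.3, 160.3], [336.7, 158.7]] top [[434.4, 240.7], [431.7, 207.7]]
div [[367.8, 165.9], [334.4, 164.0]] top [[432.6, 243.7], [429.6, 206.8]]
front [[368.0, 175.7], [333.2, 173.7]] top [[410.6, 244.2], [408.0, 207.2]]
front bot [[367.1, 185.1], [332.8, 183.1]] top [[408.0, 245.2], [405.6, 209.3]]
blue rows
155 [-78 -66 -35   4  35  41  41  44  39  39] [ 27  26  31  37  37  19 -17 -51 -73 -81 -82 -83 -87 -85]
157 [-71 -57 -27  12  33  43  39  38  39  40] [ 41  40  42  44  37  14 -25 -56 -73 -80 -83 -84 -86 -83]
158 [-69 -56 -29   2  12  15  20  19  21  22] [ 35  37  41  32  36  15 -21 -52 -67 -78 -83 -83 -83 -82]
tray rows
161 [293 299 300 293 301 309 257 215 201 190 187 186] [160 172 161 178 201 257 342 388 401 411 414 413]
163 [409 404 405 399 371 342 287 237 211 209 185 196] [186 183 179 178 185 217 273 281 298 309 318 321]
165 [426 419 419 398 371 327 273 221 212 210 190 185] [186 182 186 177 183 207 228 241 244 254 252 255]
167 [409 417 408 399 369 309 248 200 194 196 179 182] [227 207 181 182 191 217 274 308 318 323 332 336]
178 [425 420 389 317 230 181 182 187 180 183 184 189] [182 175 182 179 189 191 212 224 245 247 249 254]
180 [428 420 393 319 228 182 188 189 179 186 177 188] [178 190 180 182 178 193 216 241 250 248 246 262]
```

View pics/top4r.png

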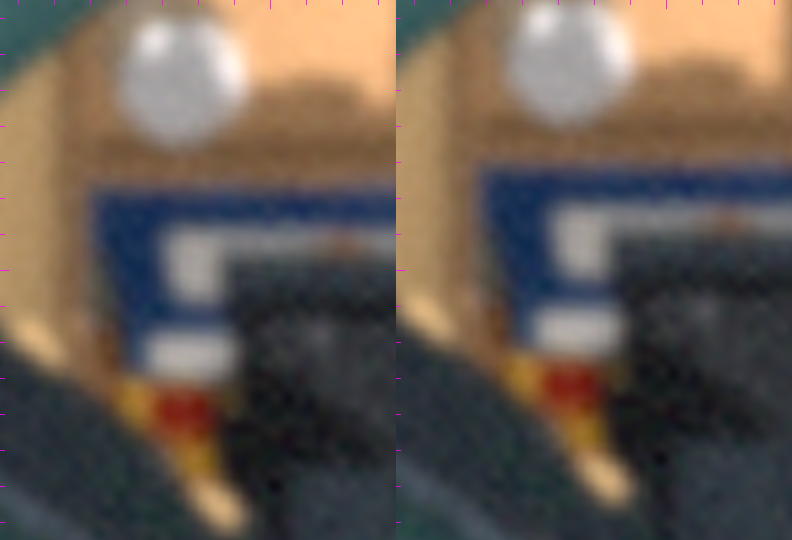

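```bash
sed -i 's/-.0325-.0008/-.0325-.0015/' h.py; python3 - <<'E'
from h import *
whereP(); delta(*pose(-19,27,15,-.6)); 
E
```

```text
P [  0.2 -17.4  46.6] Q [ 0.2 29.  59. ] F tray axes [ 1.2 -0.2 -3.2] t 8.95 w 47.7
at mm [ 521.9 -410.7  275.9] shift(tool,mm) [-0.8  6.7 18.5] turn(deg) [ 0.02 -0.    0.02]
```

Emit:
servo_tool(
  motion=[-0.0004,0.002,0.005,0,0,0,255,-0.0004,0.002,0.006,0,0,0,255,0,0.0017,0.005,0,0,0,255,0,0.001,0.0025,0,0,0,255,0,0,0,0,0,0,255,0,0,0,0,0,0,255],
)

```text
t: 9.55
eef_pos: [0.5211, -0.4124, 0.2561]
tool_rot: [[0.994, 0.106, -0.029], [0.11, -0.96, 0.257], [-0.0, -0.259, -0.966]]
wrist_force: [1.0, -1.8, -2.9]
width: 0.523
```

```bash
python3 - <<'E'
from h import *
whereP(); delta(*pose(-23,27,15,-.6)); 
E
```

```text
P [ -0.7 -18.9  26.8] Q [-0.7 27.4 39.2] F tray axes [ 0.8 -1.9 -2.9] t 9.55 w 47.6
at mm [ 521.1 -412.4  256.1] shift(tool,mm) [ 0.1  3.9 -1.3] turn(deg) [0.   0.01 0.02]
```

Emit:
servo_tool(
  motion=[0,0.001,-0.00026,0,0,0,255,0,0.001,-0.00026,0,0,0,255,0,0.001,-0.00026,0,0,0,255,0,0,0,0,0,0,255,0,0,0,0,0,0,255],
)

```text
t: 10.05
eef_pos: [0.5214, -0.4154, 0.2561]
tool_rot: [[0.994, 0.106, -0.028], [0.11, -0.96, 0.257], [-0.0, -0.259, -0.966]]
wrist_force: [-0.3, 0.6, -2.6]
width: 0.525
```

```bash
python3 - <<'E'
from h import *
whereP()
E
```

```text
P [ -0.8 -22.   26.8] Q [-0.8 24.4 39.2] F tray axes [-0.2  0.6 -2.6] t 10.05 w 47.8
```

Emit:
servo_tool(
  motion=[0,0.001,-0.00026,0,0,0,255,0,0,0,0,0,0,255,0,0,0,0,0,0,255],
)

```text
t: 10.35
eef_pos: [0.5215, -0.4165, 0.2561]
tool_rot: [[0.994, 0.106, -0.028], [0.11, -0.96, 0.257], [0.0, -0.259, -0.966]]
wrist_force: [1.3, -0.8, -3.3]
width: 0.525
```

```bash
python3 - <<'E'
from h import *
whereP()
E
```

```text
P [ -0.8 -23.   26.7] Q [-0.8 23.3 39.2] F tray axes [ 1.2 -0.9 -3.3] t 10.35 w 47.8
```

Emit:
servo_tool(
  motion=[0,0.001,-0.00026,0,0,0,255,0,0,0,0,0,0,255,0,0,0,0,0,0,255],
)

```text
t: 10.65
eef_pos: [0.5216, -0.4175, 0.2561]
tool_rot: [[0.994, 0.106, -0.028], [0.11, -0.96, 0.257], [-0.0, -0.259, -0.966]]
wrist_force: [-0.2, -0.1, -2.8]
width: 0.525
```

Emit:
servo_tool(
  motion=[0,0.001,-0.00026,0,0,0,255,0,0,0,0,0,0,255,0,0,0,0,0,0,255],
)

```text
t: 10.95
eef_pos: [0.5217, -0.4183, 0.256]
tool_rot: [[0.994, 0.106, -0.029], [0.11, -0.96, 0.258], [-0.0, -0.259, -0.966]]
wrist_force: [-0.1, 3.3, -1.2]
width: 0.528
```

```bash
python3 - <<'E'
from h import *
whereP()
E
```

```text
P [ -0.8 -24.8  26.7] Q [-0.8 21.6 39.1] F tray axes [ 0.3  3.3 -1.2] t 10.95 w 48.0
```

```bash
sed -i 's/-.0325-.0015/-.0325-.0026/' h.py; python3 - <<'E'
from h import *
whereP(); o=ctrl.get_obs()
p,R=np.array(o['eef_pos']),np.array(o['tool_rot'])
for th,y,z in((15,-22.4,27),(12.5,-22.5,27),(10,-22.8,27),(7.5,-23.2,27),(5,-23.5,27),(2.5,-23.8,27),(0,-24,27)):
    q,R2=pose(y,z,th,-.7); print(th,(R.T@(q-p)*1000).round(2),np.degrees(Ro.from_matrix(R.T@R2).as_rotvec()).round(2)); p,R=q,R2
E
```

```text
P [ -0.8 -23.7  26.7] Q [-0.8 22.7 39.1] F tray axes [ 0.3  3.3 -1.2] t 10.95 w 48.0
15 [ 0.05 -1.45  0.03] [-0.03  0.02  0.02]
12.5 [-0.   -9.96  1.24] [-2.5 -0.   0. ]
10 [ 0.   -9.76  1.2 ] [-2.5 -0.  -0. ]
7.5 [-0.   -9.66  1.2 ] [-2.5 -0.   0. ]
5 [ 0.   -9.76  1.23] [-2.5  0.  -0. ]
2.5 [ 0.   -9.75  1.24] [-2.5  0.   0. ]
0 [-0.   -9.85  1.26] [-2.5 -0.   0. ]
```

Emit:
servo_tool(
  motion=[0,-0.0016,0,0,0,0,255,0,0,0,0,0,0,255,0,-0.0099,0.0012,-2.5,0,0,255,0,-0.0098,0.0012,-2.5,0,0,255,0,-0.0097,0.0012,-2.5,0,0,255,0,0,0,0,0,0,255,0,0,0,0,0,0,255],
)

```text
t: 11.65
eef_pos: [0.5185, -0.3879, 0.2596]
tool_rot: [[0.994, 0.109, -0.014], [0.11, -0.985, 0.131], [0.0, -0.131, -0.991]]
wrist_force: [-0.4, 0.1, -3.1]
width: 0.525
```

```bash
python3 - <<'E'
from h import *
whereP();o=ctrl.get_obs()
p,R=np.array(o['eef_pos']),np.array(o['tool_rot'])
for th,y,z in((5,-23.5,27),(2.5,-23.8,27),(0,-24,27),(0,-24,17),(0,-24,10),(0,-24,4)):
    q,R2=pose(y,z,th,-.7); print(th,(R.T@(q-p)*1000).round(2),np.degrees(Ro.from_matrix(R.T@R2).as_rotvec()).round(2)); p,R=q,R2
E
```

```text
P [ -0.6 -23.2  27.4] Q [-0.6 24.3 33.7] F tray axes [-0.4  0.2 -3.1] t 11.65 w 47.7
5 [-0.07 -9.93  1.68] [-2.55 -0.01  0.04]
2.5 [ 0.   -9.75  1.24] [-2.5  0.   0. ]
0 [-0.   -9.85  1.26] [-2.5 -0.   0. ]
0 [ 0.  0. 10.] [0. 0. 0.]
0 [0. 0. 7.] [0. 0. 0.]
0 [0. 0. 6.] [0. 0. 0.]
```

No contact so far, and Q is already below the rim. I'll finish levelling.

Emit:
servo_tool(
  motion=[0,-0.0099,0.0015,-2.5,0,0,255,0,-0.0098,0.0012,-2.5,0,0,255,0,-0.0098,0.0012,-2.5,0,0,255,0,0,0,0,0,0,255,0,0,0,0,0,0,255],
)

```text
t: 12.15
eef_pos: [0.5152, -0.3587, 0.2581]
tool_rot: [[0.994, 0.11, -0.0], [0.11, -0.994, 0.002], [0.0, -0.002, -1.0]]
wrist_force: [0.1, -0.1, -2.3]
width: 0.524
```

```bash
python3 - <<'E'
from g import *
whereP(); delta(*pose(-24,4,0,-.7))
for n,b in (("top",(390,160,500,270)),("side",(322,130,382,192))):
    p,d=viewer.read_camera(n); np.savez(n+"5.npz",p=p,d=d)
    grid(p,b,5 if n=="top" else 10,f"pics/{n}5.png",1.8)
E
```

```text
P [ -0.6 -24.   27.1] Q [-0.6 24.  27.2] F tray axes [ 0.1 -0.1 -2.3] t 12.15 w 47.7
at mm [ 515.2 -358.7  258.1] shift(tool,mm) [-0.1 -0.4 23.1] turn(deg) [-0.09 -0.    0.01]
```

View pics/side5.png

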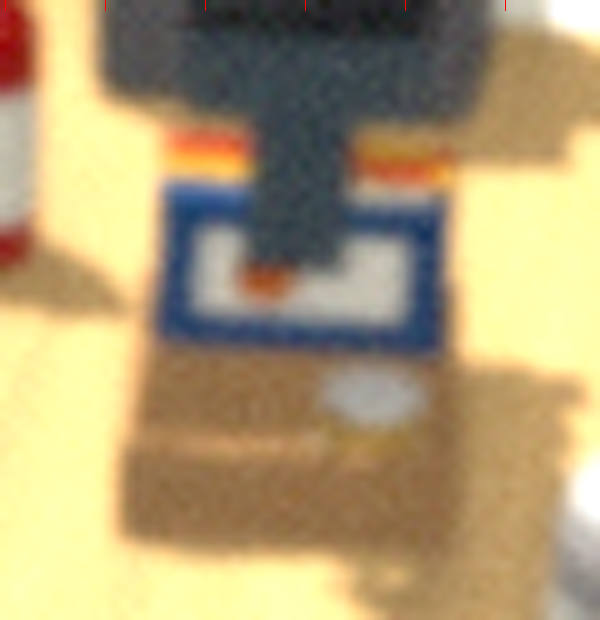

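View pics/top5.png

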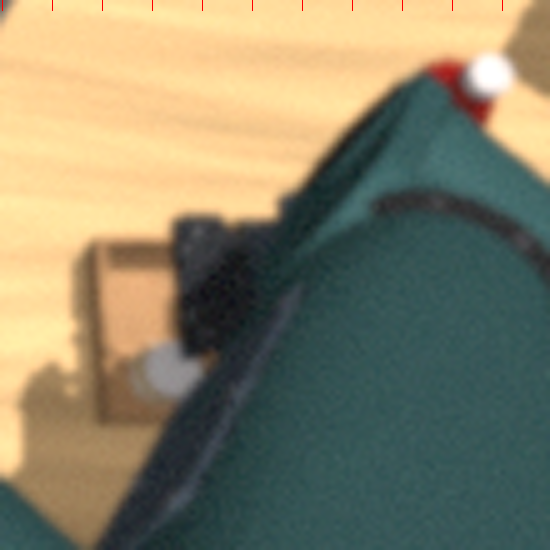

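Emit:
servo_tool(
  motion=[0,0,0.003,0,0,0,255,0,0,0.004,0,0,0,255,0,0,0.003,0,0,0,255,0,0,0,0,0,0,255],
)

```text
t: 12.65
eef_pos: [0.5149, -0.3581, 0.2473]
tool_rot: [[0.994, 0.11, -0.001], [0.11, -0.994, 0.001], [-0.001, -0.001, -1.0]]
wrist_force: [0.3, -0.5, -2.3]
width: 0.523
```

Emit:
servo_tool(
  motion=[0,0,0.003,0,0,0,255,0,0,0.004,0,0,0,255,0,0,0.003,0,0,0,255,0,0,0,0,0,0,255],
)

```text
t: 13.05
eef_pos: [0.5149, -0.358, 0.2375]
tool_rot: [[0.994, 0.11, -0.001], [0.11, -0.994, 0.0], [-0.001, -0.0, -1.0]]
wrist_force: [0.3, 0.8, -3.2]
width: 0.527
```

```bash
python3 - <<'E'
from h import *
whereP(); delta(*pose(-24,4,0,-.7))
E
```

```text
P [ -1.  -23.6   6.5] Q [-1.  24.4  6.5] F tray axes [ 0.4  0.8 -3.2] t 13.05 w 48.0
at mm [ 514.9 -358.   237.5] shift(tool,mm) [0.2 0.3 2.5] turn(deg) [-0.03  0.03  0.02]
```

Emit:
servo_tool(
  motion=[0,0,0.0015,0,0,0,255,0,0,0.001,0,0,0,255,0,0,0,0,0,0,255],
)

```text
t: 13.35
eef_pos: [0.515, -0.3581, 0.2355]
tool_rot: [[0.994, 0.11, -0.0], [0.11, -0.994, 0.0], [-0.0, -0.0, -1.0]]
wrist_force: [-0.9, 0.2, -2.0]
width: 0.523
```

Emit:
servo_tool(
  motion=[0,0,0.0006,0,0,0,255,0,0,0,0,0,0,255],
)

```text
t: 13.55
eef_pos: [0.5151, -0.3582, 0.2352]
tool_rot: [[0.994, 0.11, 0.0], [0.11, -0.994, -0.0], [0.0, 0.0, -1.0]]
wrist_force: [-1.2, 1.3, 2.7]
width: 0.523
```

Emit:
servo_tool(
  motion=[0,0,0,0,0,0,115,0,0,0,0,0,0,105,0,0,0,0,0,0,95,0,0,0,0,0,0,90,0,0,-0.005,0,0,0,90,0,0,-0.02,0,0,0,90,0,0,-0.04,0,0,0,90,0,0,-0.04,0,0,0,90,0,0,-0.04,0,0,0,90,0,0,-0.02,0,0,0,60],
)

```text
t: 14.55
eef_pos: [0.5154, -0.3584, 0.4041]
tool_rot: [[0.994, 0.11, 0.003], [0.11, -0.994, -0.002], [0.003, 0.003, -1.0]]
wrist_force: [-0.1, -0.3, 0.3]
width: 0.705
```

```bash
python3 - <<'E'
from g import *
print(ctrl.get_obs()['wrist_force']);delta([.4945,.271,.405],down(-30))
for n,b in (("side",(322,130,382,192)),):
    p,d=viewer.read_camera(n); np.savez(n+"6.npz",p=p,d=d)
    grid(p,b,10,f"pics/{n}6.png",1.8)
E
```

```text
[-0.10125957 -0.32349818  0.25720276]
at mm [ 515.4 -358.4  404.1] shift(tool,mm) [  48.5 -627.9   -2.6] turn(deg) [  0.23  -0.09 -53.68]
```

View pics/side6.png

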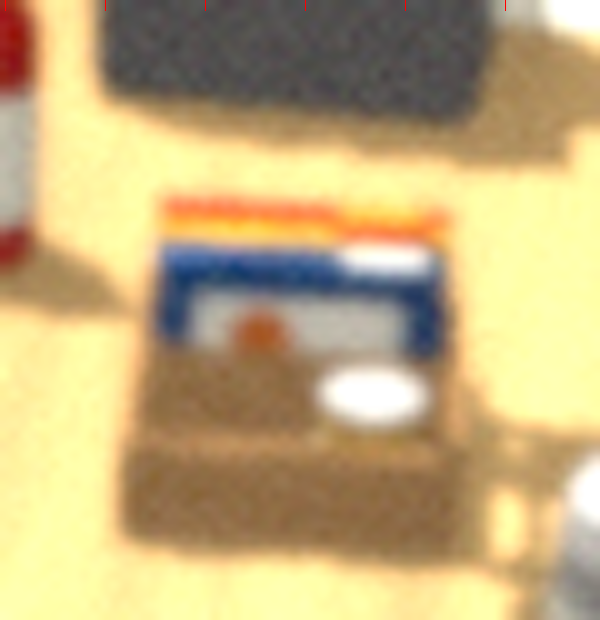

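```bash
python3 - <<'E'
from g import *
for n in("top","side"):
    i=viewer.camera_info(n);im=cv2.convertScaleAbs(np.load(n+"0.npz")['p'],alpha=1.7)
    rs=[cv2.resize(ticks(rect(im,i,(.4945,.271),60,z,60,60,5),60,60,5),(390,390)) for z in(.055,.104)]
    cv2.imwrite(f"pics/rs_{n}.png",np.hstack(rs))
E
```

```text
(no output)
```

View pics/rs_top.png

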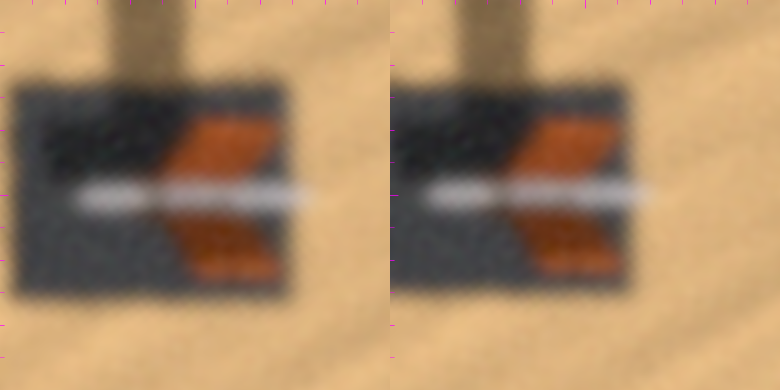

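View pics/rs_side.png

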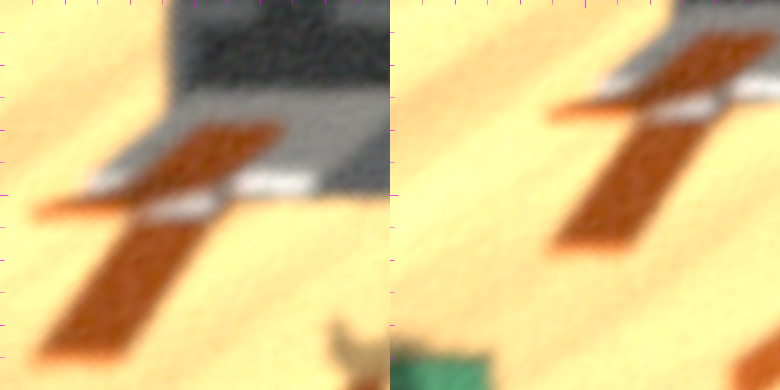

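Emit:
servo_tool(
  motion=[0.0014,-0.018,0,0,0,0,40,0.0027,-0.035,0,0,0,0,40,0.003,-0.04,0,0,0,0,40,0.003,-0.04,0,0,0,0,40,0.003,-0.04,0,0,0,0,40,0.003,-0.04,0,0,0,0,40,0.003,-0.04,0,0,0,0,40,0.003,-0.04,0,0,0,0,40,0.003,-0.04,0,0,0,0,40,0.003,-0.04,0,0,0,0,40,0.003,-0.04,0,0,0,0,40,0.003,-0.04,0,0,0,0,40,0.003,-0.04,0,0,0,0,40,0.003,-0.04,0,0,0,0,40,0.003,-0.04,0,0,0,0,40,0.0027,-0.035,0,0,0,0,40,0.0014,-0.018,0,0,0,0,40],
)

```text
t: 16.3
eef_pos: [0.4917, 0.2717, 0.3988]
tool_rot: [[0.994, 0.112, -0.002], [0.112, -0.994, -0.001], [-0.002, 0.0, -1.0]]
wrist_force: [-0.9, -0.8, 0.4]
width: 0.845
```

Emit:
servo_tool(
  motion=[0,0,0,0,0,-4,40,0,0,0,0,0,-8,40,0,0,0,0,0,-8,40,0,0,0,0,0,-8,40,0,0,0,0,0,-8,40,0,0,0,0,0,-8,40,0,0,0,0,0,-6,40,0,0,0,0,0,-3.7,40,0,0,0,0,0,0,40],
)

```text
t: 17.2
eef_pos: [0.4925, 0.2689, 0.3991]
tool_rot: [[0.499, 0.867, -0.001], [0.867, -0.499, -0.001], [-0.001, -0.001, -1.0]]
wrist_force: [0.3, -1.4, -0.9]
width: 0.843
```

```bash
python3 - <<'E'
from g import *
delta([.4923,.273,.320],down(-30)); print(ctrl.get_obs()['t'],ctrl.get_obs()['joints'])
E
```

```text
at mm [492.5 268.9 399.1] shift(tool,mm) [ 3.5 -2.1 79.1] turn(deg) [-0.05  0.07  0.06]
17.2 [ 4.58256850e-01  1.69303644e-01  2.02016616e+00 -5.98216215e-06
  9.53579595e-01  9.80771522e-01]
```

Emit:
servo_tool(
  motion=[0.0015,-0.001,0.02,0,0,0,40,0.002,-0.001,0.03,0,0,0,40,0,0,0.02,0,0,0,40,0,0,0.009,0,0,0,40,0,0,0,0,0,0,40],
)

```text
t: 17.7
eef_pos: [0.4926, 0.273, 0.3198]
tool_rot: [[0.501, 0.866, -0.002], [0.866, -0.501, -0.001], [-0.002, -0.001, -1.0]]
wrist_force: [-0.2, 0.3, -0.4]
width: 0.846
```

```bash
python3 - <<'E'
from g import *
delta([.4923,.273,.320],down(-30))
for n,b in (("top",(200,160,280,250)),("side",(275,225,355,325))):
    p,d=viewer.read_camera(n); np.savez(n+"7.npz",p=p,d=d)
    grid(p,b,6,f"pics/{n}7.png",1.8)
E
```

```text
at mm [492.6 273.  319.8] shift(tool,mm) [-0.2 -0.3 -0.2] turn(deg) [-0.08  0.12 -0.05]
```

View pics/side7.png

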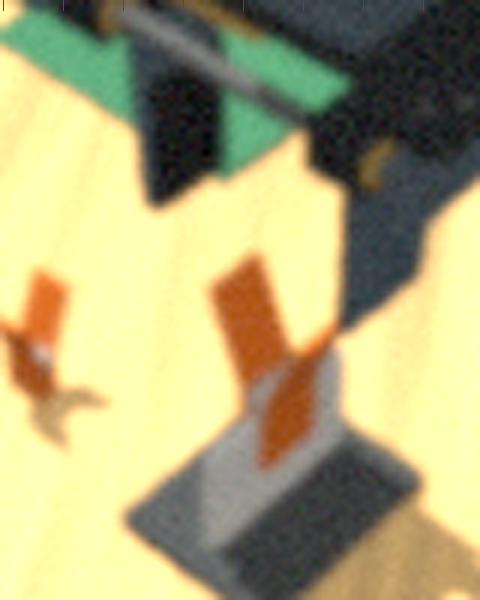

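View pics/top7.png

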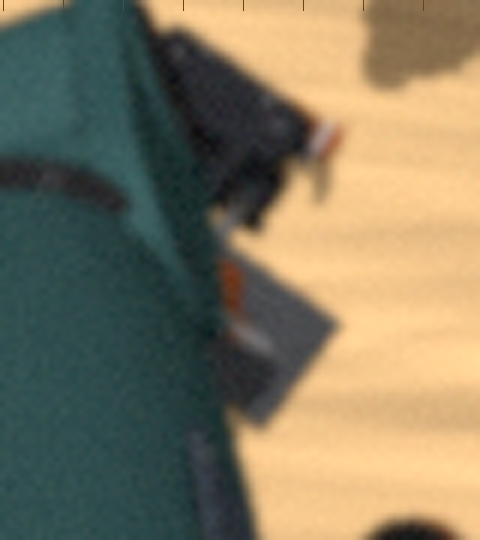

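```bash
python3 - <<'E'
from g import *
S=viewer.camera_info("side")
o=ctrl.get_obs();R=np.array(o['tool_rot']);t=np.array(o['eef_pos'])
tip=[t+R@np.array([x,y,.1908]) for x in(-.016,.016) for y in(-.0385,.0385,-.052,.052)]
C=np.array([.4923,.273,0])
cl=[C+Rz(60)@np.array([x,y,.104]) for x in(-.013,.013) for y in(-.023,.023)]
ed=[C+Rz(60)@np.array([x,y,.055]) for x in(-.035,.035) for y in(-.0025,.0025)]
grid("side7.npz",(275,225,355,325),6,"pics/side7a.png",1.8,list(proj(S,tip))+list(proj(S,cl))+list(proj(S,ed)))
E
```

```text
(no output)
```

View pics/side7a.png

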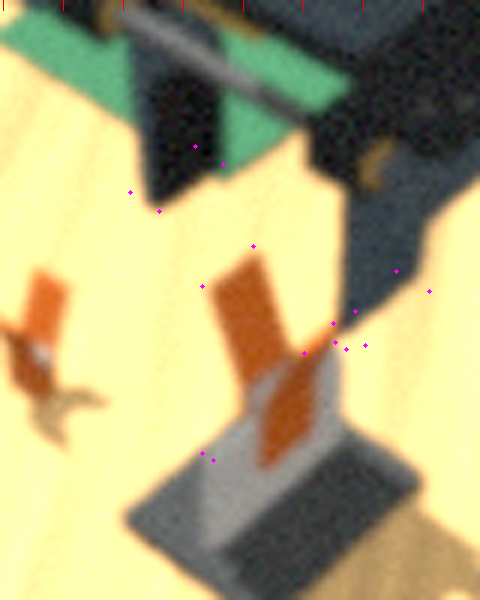

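```bash
python3 - <<'E'
from g import *
S=viewer.camera_info("side")
o=ctrl.get_obs();R=np.array(o['tool_rot']);t=np.array(o['eef_pos'])
c=lambda P:((proj(S,P)[0]+.5-[275,225])*6).round(0)
for x in(-.016,.016):
  for y in(-.0385,.0385,-.052,.052): print("tip",x,y,c(t+R@np.array([x,y,.1908])))
C=np.array([.4923,.273,0])
for x in(-.013,.013):
  for y in (-.023,.023): print("cl",x,y,c(C+Rz(60)@np.array([x,y,.104])))
for x in(-.035,.035): print("edge",x,c(C+Rz(60)@np.array([x,0,.055])))
print(c(C+[0,0,.1]),c(C+Rz(60)@[.01,0,.1]),c(C+Rz(60)@[0,.01,.1]))
grid("side7.npz",(290,225,355,305),10,"pics/side7b.png",2.0)
E
```

```text
tip -0.016 -0.0385 [396. 271.]
tip -0.016 0.0385 [223. 164.]
tip -0.016 -0.052 [429. 291.]
tip -0.016 0.052 [195. 146.]
tip 0.016 -0.0385 [333. 323.]
tip 0.016 0.0385 [159. 211.]
tip 0.016 -0.052 [365. 345.]
tip 0.016 0.052 [130. 192.]
cl -0.013 -0.023 [253. 246.]
cl -0.013 0.023 [355. 311.]
cl 0.013 -0.023 [202. 286.]
cl 0.013 0.023 [304. 353.]
edge -0.035 [340. 346.]
edge 0.035 [207. 456.]
[278. 307.] [258. 323.] [300. 322.]
```

View pics/side7b.png

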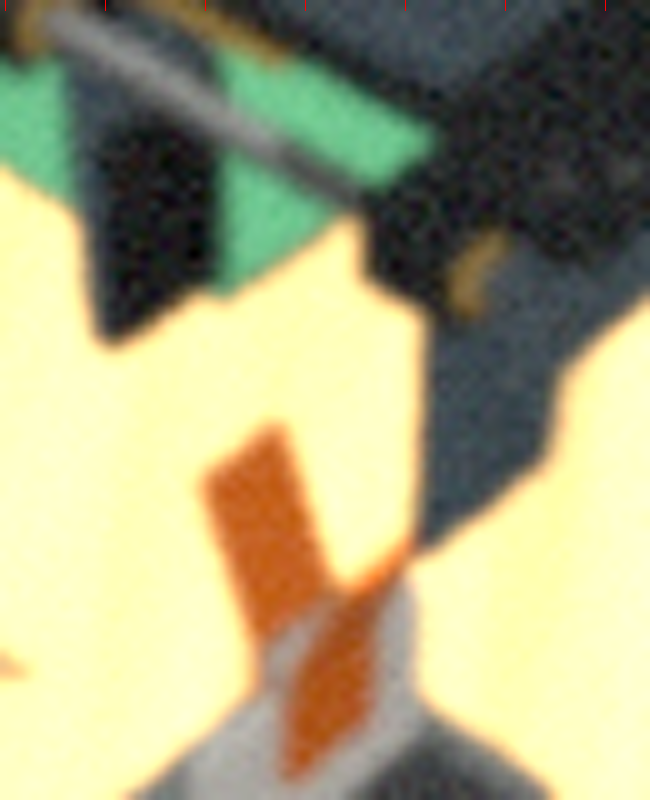

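```bash
python3 - <<'E'
from g import *
delta([.4908,.2747,.262],down(-30))
E
```

```text
at mm [493.3 273.3 321.6] shift(tool,mm) [-0.1 -2.8 59.6] turn(deg) [ 0.02 -0.02 -0.02]
```

Emit:
servo_tool(
  motion=[0,-0.0028,0.01,0,0,0,40,0,0,0.02,0,0,0,40,0,0,0.02,0,0,0,40,0,0,0.0095,0,0,0,40,0,0,0,0,0,0,40],
)

```text
t: 18.3
eef_pos: [0.4903, 0.2746, 0.2606]
tool_rot: [[0.5, 0.866, -0.001], [0.866, -0.5, -0.001], [-0.001, -0.001, -1.0]]
wrist_force: [0.7, -0.3, 0.1]
width: 0.841
```

```bash
python3 - <<'E'
from g import *
delta([.4908,.2747,.262],down(-30))
for n,b in (("side",(285,235,350,315)),):
    p,d=viewer.read_camera(n); np.savez(n+"8.npz",p=p,d=d)
    grid(p,b,7,f"pics/{n}8.png",1.8)
E
```

```text
at mm [490.3 274.6 260.6] shift(tool,mm) [ 0.3  0.4 -1.4] turn(deg) [-0.05  0.08  0.01]
```

View pics/side8.png

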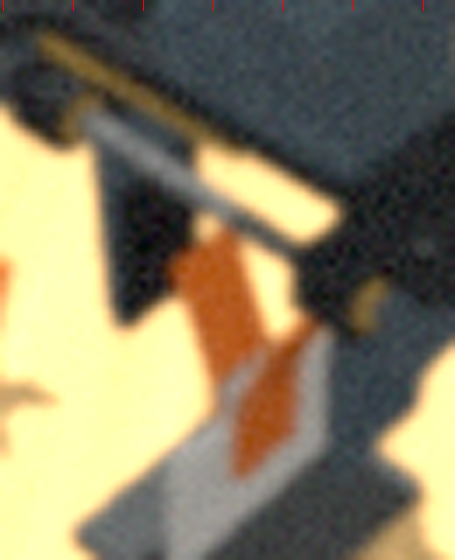

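Emit:
servo_tool(
  motion=[0,0,0,0,0,0,100,0,0,0,0,0,0,130,0,0,0,0,0,0,150,0,0,0,0,0,0,165,0,0,0,0,0,0,165],
  grip_force=25,
)

```text
t: 18.85
eef_pos: [0.4912, 0.2748, 0.2622]
tool_rot: [[0.5, 0.866, 0.002], [0.866, -0.5, 0.001], [0.001, 0.001, -1.0]]
wrist_force: [-1.8, -0.2, 15.0]
width: 0.435
```

```bash
python3 - <<'E'
from g import *
o=ctrl.get_obs(); print(o['wrist_force'].round(1) if hasattr(o['wrist_force'],'round') else o['wrist_force'],o['moment'],o['width'])
E
```

```text
[-1.8 -0.2 15. ] [-0.06699766  0.21971206 -0.01392483] 0.4350957728507844
```

Emit:
servo_tool(
  motion=[0,0,-0.0005,0,0,0,180,0,0,-0.0005,0,0,0,195,0,0,-0.0005,0,0,0,205,0,0,-0.0005,0,0,0,205,0,0,0,0,0,0,205],
)

```text
t: 19.35
eef_pos: [0.4911, 0.275, 0.2643]
tool_rot: [[0.5, 0.866, 0.001], [0.866, -0.5, 0.001], [0.002, 0.001, -1.0]]
wrist_force: [-0.5, 1.8, 10.0]
width: 0.198
```

```bash
python3 - <<'E'
from g import *
o=ctrl.get_obs(); print(o['wrist_force'],o['moment'],o['width']*91)
for n,b in (("side",(285,235,350,315)),):
    p,d=viewer.read_camera(n); np.savez(n+"9.npz",p=p,d=d)
    grid(p,b,7,f"pics/{n}9.png",1.8)
E
```

```text
[-0.54276702  1.79135061 10.00709288] [0.09739418 0.04599273 0.01457029] 18.05761329816318
```

View pics/side9.png

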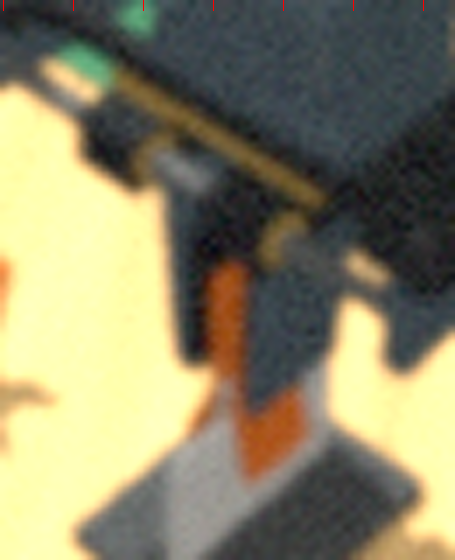

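Emit:
servo_tool(
  motion=[0,0,0,0,0,0,215,0,0,0,0,0,0,230,0,0,0,0,0,0,255,0,0,0,0,0,0,255],
)

```text
t: 19.8
eef_pos: [0.4912, 0.2751, 0.2644]
tool_rot: [[0.5, 0.866, 0.002], [0.866, -0.5, 0.001], [0.002, 0.001, -1.0]]
wrist_force: [-1.3, 0.6, 11.3]
width: 0.162
```

Emit:
servo_tool(
  motion=[0,0,-0.001,0,0,0,255,0,0,-0.002,0,0,0,255,0,0,-0.003,0,0,0,255,0,0,0,0,0,0,255],
)

```text
t: 20.2
eef_pos: [0.4907, 0.2747, 0.2698]
tool_rot: [[0.5, 0.866, 0.0], [0.866, -0.5, 0.0], [0.0, 0.0, -1.0]]
wrist_force: [-0.1, 0.4, -0.1]
width: 0.165
```

```bash
python3 - <<'E'
from g import *
o=ctrl.get_obs(); print(o['wrist_force'],o['moment'],o['width']*91)
for n,b in (("side",(285,225,350,305)),):
    p,d=viewer.read_camera(n); np.savez(n+"10.npz",p=p,d=d)
    grid(p,b,7,f"pics/{n}10.png",1.8)
E
```

```text
[-0.10022444  0.41439501 -0.14479293] [-0.00921075 -0.03224206 -0.00130335] 15.03188067358306
```

View pics/side10.png

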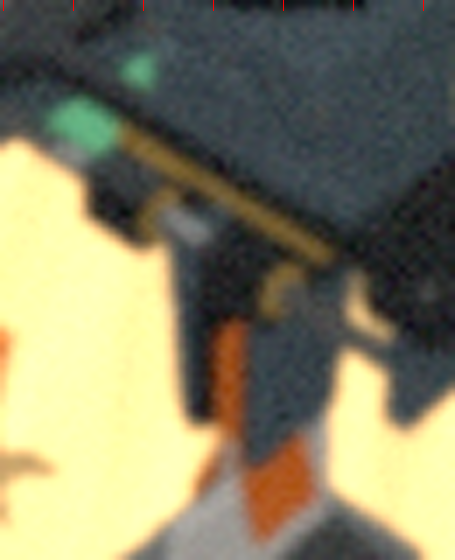

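Emit:
servo_tool(
  motion=[0,0,-0.005,0,0,0,255,0,0,-0.01,0,0,0,255,0,0,-0.015,0,0,0,255,0,0,-0.02,0,0,0,255,0,0,-0.03,0,0,0,255,0,0,-0.03,0,0,0,255,0,0,-0.02,0,0,0,255,0,0,0,0,0,0,255],
)

```text
t: 21.05
eef_pos: [0.4912, 0.275, 0.4035]
tool_rot: [[0.5, 0.866, 0.005], [0.866, -0.5, 0.003], [0.005, 0.003, -1.0]]
wrist_force: [0.6, 1.4, -1.3]
width: 0.167
```

```bash
python3 - <<'E'
from g import *
o=ctrl.get_obs(); print(o['wrist_force'],o['width']*91,o['t'])
W=TC+Rz(YAW)@np.array([.010-.0007,.061-.0018,0]); print(W)
delta([W[0],W[1],.4],down(-90+YAW))
for n,b in (("side",(275,165,355,305)),):
    p,d=viewer.read_camera(n); np.savez(n+"11.npz",p=p,d=d)
    grid(p,b,5,f"pics/{n}11.png",1.8)
E
```

```text
[ 0.60312881  1.38132597 -1.33937892] 15.169600771657173 21.05
[ 0.51114757 -0.26383698  0.        ]
at mm [491.2 275.  403.5] shift(tool,mm) [-456.8  286.5    2.2] turn(deg) [ 4.000e-02 -3.400e-01  5.372e+01]
```

View pics/side11.png

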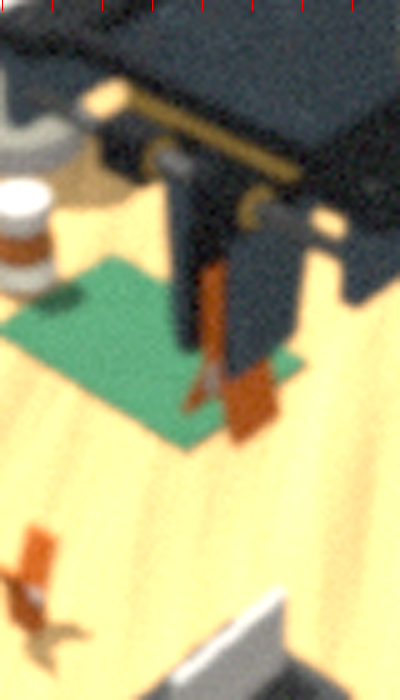

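Emit:
servo_tool(
  motion=[-0.016,0.01,0,0,0,0,255,-0.0312,0.0195,0,0,0,0,255,-0.0312,0.0195,0,0,0,0,255,-0.0312,0.0195,0,0,0,0,255,-0.0312,0.0195,0,0,0,0,255,-0.0312,0.0195,0,0,0,0,255,-0.0312,0.0195,0,0,0,0,255,-0.0312,0.0195,0,0,0,0,255,-0.0312,0.0195,0,0,0,0,255,-0.0312,0.0195,0,0,0,0,255,-0.0312,0.0195,0,0,0,0,255,-0.0312,0.0195,0,0,0,0,255,-0.0312,0.0195,0,0,0,0,255,-0.0312,0.0195,0,0,0,0,255,-0.0312,0.0195,0,0,0,0,255,-0.003,0.002,0,0,0,0,255],
)

```text
t: 22.7
eef_pos: [0.5095, -0.2655, 0.3986]
tool_rot: [[0.502, 0.865, -0.001], [0.865, -0.502, 0.0], [-0.0, -0.001, -1.0]]
wrist_force: [0.3, -0.6, -0.3]
width: 0.167
```

Emit:
servo_tool(
  motion=[0,0,0,0,0,4,255,0,0,0,0,0,8,255,0,0,0,0,0,8,255,0,0,0,0,0,8,255,0,0,0,0,0,8,255,0,0,0,0,0,8,255,0,0,0,0,0,6,255,0,0,0,0,0,3.7,255,0,0,0,0,0,0,255,0,0,0,0,0,0,255],
)

```text
t: 23.7
eef_pos: [0.5096, -0.2622, 0.3989]
tool_rot: [[0.994, 0.112, -0.001], [0.112, -0.994, 0.0], [-0.001, -0.001, -1.0]]
wrist_force: [-0.0, -0.4, -0.1]
width: 0.161
```

```bash
python3 - <<'E'
from g import *
W=TC+Rz(YAW)@np.array([.010-.0007,.061-.0022,0])
delta([W[0],W[1],.3],down(-90+YAW))
S=viewer.camera_info("side");T=viewer.camera_info("top")
f=lambda x,y,z: TC+Rz(YAW)@np.array([x,y,z])
for n,b in (("top",(380,180,480,270)),("side",(320,125,385,195))):
    p,d=viewer.read_camera(n); np.savez(n+"12.npz",p=p,d=d)
    grid(p,b,7,f"pics/{n}12.png",1.8)
E
```

```text
at mm [ 509.6 -262.2  398.9] shift(tool,mm) [ 1.4  2.3 98.9] turn(deg) [-0.03  0.04  0.15]
```

View pics/top12.png

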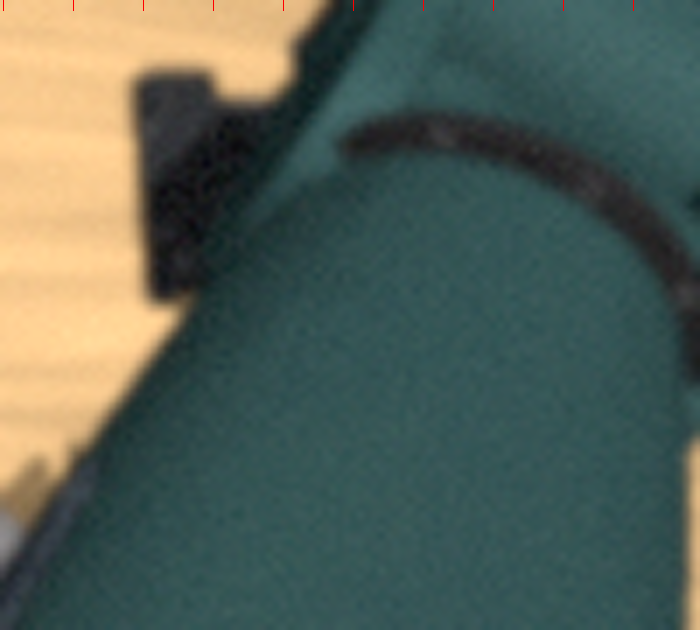

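View pics/side12.png

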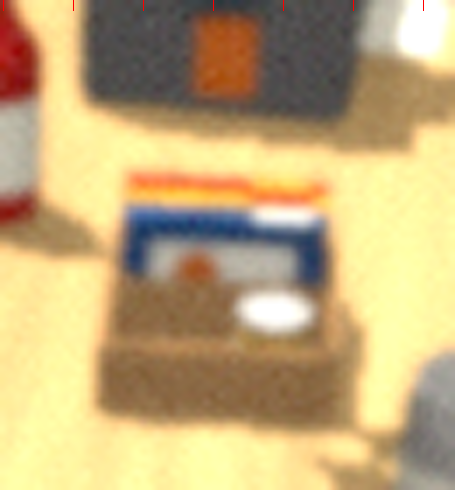

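Emit:
servo_tool(
  motion=[0.0005,0.001,0.02,0,0,0,255,0.0009,0.0013,0.035,0,0,0,255,0,0,0.035,0,0,0,255,0,0,0.0165,0,0,0,255,0,0,0.0075,0,0,0,255,0,0,0,0,0,0,255,0,0,0,0,0,0,255],
)

```text
t: 24.5
eef_pos: [0.5119, -0.2649, 0.2867]
tool_rot: [[0.994, 0.11, 0.001], [0.11, -0.994, -0.001], [0.001, 0.001, -1.0]]
wrist_force: [0.1, 0.5, -0.4]
width: 0.162
```

```bash
python3 - <<'E'
from g import *
W=TC+Rz(YAW)@np.array([.010-.0007,.061-.0022,0])
delta([W[0],W[1],.2454],down(-90+YAW))
for n,b in (("top",(380,180,480,270)),("side",(320,125,385,195))):
    p,d=viewer.read_camera(n); np.savez(n+"13.npz",p=p,d=d)
    grid(p,b,7 if n=="top" else 10,f"pics/{n}13.png",1.8)
E
```

```text
at mm [ 511.9 -264.9  286.7] shift(tool,mm) [-0.7 -0.8 41.3] turn(deg) [ 0.05 -0.07  0.03]
```

View pics/side13.png

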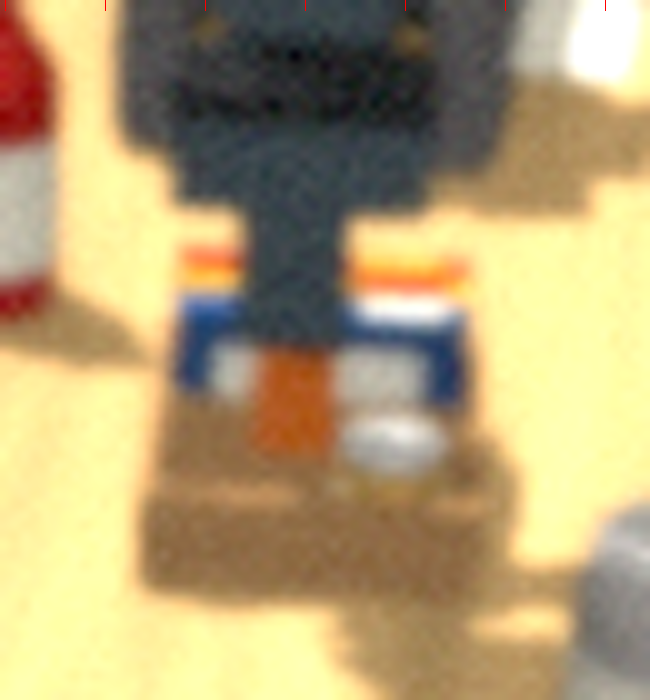

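View pics/top13.png

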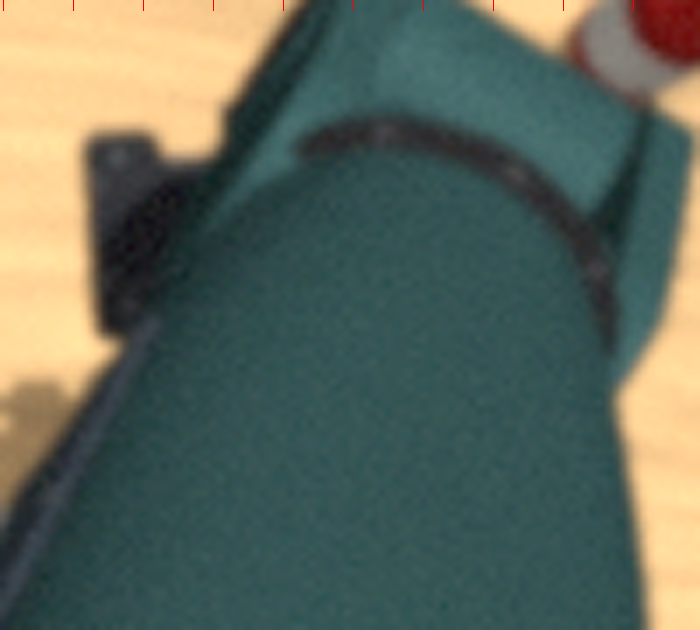

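```bash
python3 - <<'E'
from g import *
S=viewer.camera_info("side")
f=lambda x,y,z: proj(S,TC+Rz(YAW)@np.array([x,y,z])/1000)[0].round(1)
for y in(67,70,73):
  for z in (50,55,60): print(y,z,f(9.3,y-2.2,z))
print("x edges",f(9.3-13,70,65),f(9.3+13,70,65)); print("rim",f(0,61-2.2,36), "bottom",f(0,63.5-2.2,0))
p=np.load("side13.npz")['p'].astype(int)
print((p[160:180,348,2]-p[160:180,348,0]).tolist())
print((p[165,338:360,2]-p[165,338:360,0]).tolist())
E
```

```text
67 50 [347.9 171.1]
67 55 [348.  169.7]
67 60 [348.1 168.4]
70 50 [347.9 171.5]
70 55 [348.  170.2]
70 60 [348.  168.8]
73 50 [347.8 172. ]
73 55 [347.9 170.7]
73 60 [348.  169.3]
x edges [352.1 168. ] [344.1 167.6]
rim [350.6 174.1] bottom [349.9 183.9]
[53, 76, 83, 84, 80, 82, 78, 80, 86, 75, 58, 46, 44, 46, 51, 46, 44, 40, 41, 42]
[38, 30, 31, 30, 31, 31, 41, 55, 75, 79, 82, 82, 82, 80, 69, 49, 32, 24, 21, 19, 20, 18]
```

Emit:
servo_tool(
  motion=[-0.0005,-0.0007,0.004,0,0,0,255,0,0,0.008,0,0,0,255,0,0,0.008,0,0,0,255,0,0,0.004,0,0,0,255,0,0,0,0,0,0,255],
)

```text
t: 25.1
eef_pos: [0.5106, -0.2639, 0.2605]
tool_rot: [[0.994, 0.11, -0.001], [0.11, -0.994, 0.001], [-0.001, -0.001, -1.0]]
wrist_force: [0.9, 0.7, -0.9]
width: 0.163
```

```bash
python3 - <<'E'
from g import *
W=TC+Rz(YAW)@np.array([.010-.0007,.061-.0022,0]);o=ctrl.get_obs()
delta([W[0],W[1],.2454],down(-90+YAW));print(Rz(YAW).T@o['wrist_force'],o['width'],o['t'])
E
```

```text
at mm [ 510.6 -263.9  260.5] shift(tool,mm) [ 0.6  0.4 15.1] turn(deg) [-0.05  0.07  0.02]
[ 0.99044557  0.58819223 -0.8656864 ] 0.16304217132571713 25.1
```

Emit:
servo_tool(
  motion=[0,0,0.004,0,0,0,255,0,0,0.004,0,0,0,255,0,0,0.003,0,0,0,255,0,0,0,0,0,0,255],
)

```text
t: 25.5
eef_pos: [0.5107, -0.2639, 0.25]
tool_rot: [[0.994, 0.11, -0.001], [0.11, -0.994, 0.0], [-0.0, -0.0, -1.0]]
wrist_force: [0.2, 0.4, -0.6]
width: 0.17
```

Emit:
servo_tool(
  motion=[0,0,0.002,0,0,0,255,0,0,0.0015,0,0,0,255,0,0,0,0,0,0,255],
)

```text
t: 25.8
eef_pos: [0.5108, -0.264, 0.2469]
tool_rot: [[0.994, 0.11, -0.0], [0.11, -0.994, 0.0], [-0.0, -0.0, -1.0]]
wrist_force: [-0.2, 1.2, -0.9]
width: 0.164
```

Emit:
servo_tool(
  motion=[0,0,0.001,0,0,0,255,0,0,0,0,0,0,255],
)

```text
t: 26.0
eef_pos: [0.5108, -0.264, 0.2459]
tool_rot: [[0.994, 0.11, -0.0], [0.11, -0.994, 0.0], [-0.0, -0.0, -1.0]]
wrist_force: [-0.1, 1.7, 0.6]
width: 0.164
```

Emit:
servo_tool(
  motion=[0,0,0.0008,0,0,0,255,0,0,0,0,0,0,255],
)

```text
t: 26.2
eef_pos: [0.511, -0.2641, 0.2455]
tool_rot: [[0.994, 0.11, 0.0], [0.11, -0.994, 0.0], [0.0, -0.0, -1.0]]
wrist_force: [-3.1, 3.3, 7.8]
width: 0.166
```

Emit:
servo_tool(
  motion=[0,0,0.0007,0,0,0,255,0,0,0,0,0,0,255],
)

```text
t: 26.4
eef_pos: [0.5112, -0.2643, 0.2453]
tool_rot: [[0.994, 0.11, 0.001], [0.11, -0.994, -0.001], [0.001, 0.001, -1.0]]
wrist_force: [-3.7, 1.3, 14.6]
width: 0.162
```

Emit:
servo_tool(
  motion=[0,0,0,0,0,0,200,0,0,0,0,0,0,180,0,0,0,0,0,0,155,0,0,0,0,0,0,130,0,0,0,0,0,0,100,0,0,0,0,0,0,80,0,0,0,0,0,0,75,0,0,0,0,0,0,75],
)

```text
t: 27.2
eef_pos: [0.5109, -0.2641, 0.2445]
tool_rot: [[0.994, 0.11, 0.0], [0.11, -0.994, -0.0], [0.0, 0.0, -1.0]]
wrist_force: [0.1, 0.2, -0.2]
width: 0.707
```

```bash
python3 - <<'E'
from g import *
o=ctrl.get_obs();print(Rz(YAW).T@o['wrist_force'],o['width']*91,o['t'])
for n,b in (("side",(320,125,385,195)),):
    p,d=viewer.read_camera(n); np.savez(n+"14.npz",p=p,d=d)
    grid(p,b,10,f"pics/{n}14.png",1.8)
E
```

```text
[ 0.14804597  0.15242069 -0.1745215 ] 64.30832330241842 27.2
```

View pics/side14.png

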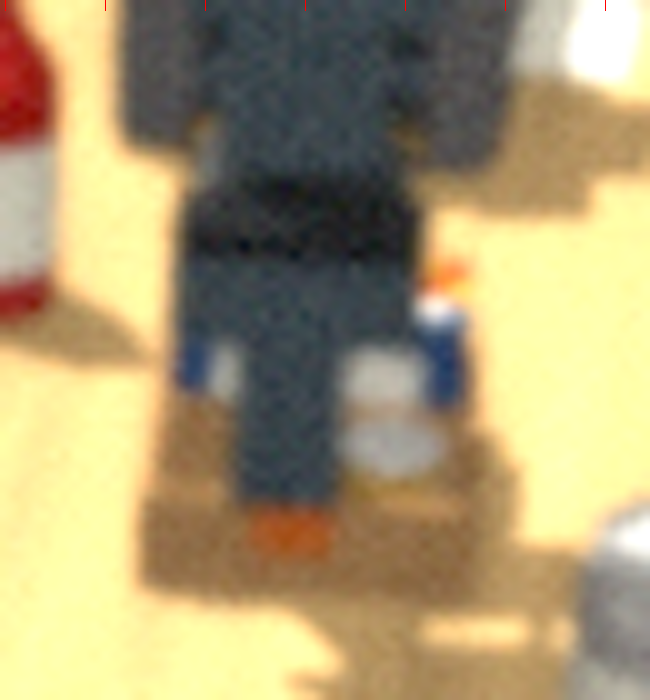

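Emit:
servo_tool(
  motion=[0,0,-0.005,0,0,0,75,0,0,-0.015,0,0,0,75,0,0,-0.03,0,0,0,75,0,0,-0.04,0,0,0,75,0,0,-0.04,0,0,0,75,0,0,-0.03,0,0,0,75,-0.01,-0.02,0,0,0,0,75,-0.01,-0.045,0,0,0,0,75,-0.01,-0.045,0,0,0,0,75,-0.01,-0.045,0,0,0,0,75,0,-0.045,0,0,0,0,75,0,-0.045,0,0,0,0,75,0,-0.045,0,0,0,0,75,0,-0.04,0,0,0,0,75,0,-0.02,0,0,0,0,75,0,0,0,0,0,0,75],
)

```text
t: 28.85
eef_pos: [0.432, 0.0813, 0.4056]
tool_rot: [[0.994, 0.113, 0.001], [0.113, -0.994, 0.0], [0.001, -0.0, -1.0]]
wrist_force: [0.3, -0.8, -0.3]
width: 0.706
```

```bash
python3 - <<'E'
from g import *
o=ctrl.get_obs();print(o['wrist_force'],o['eef_pos'],o['t'])
for n,b in (("side",(320,135,385,195)),("top",(395,190,465,255))):
    p,d=viewer.read_camera(n); np.savez(n+"15.npz",p=p,d=d); cv2.imwrite(f"pics/{n}15f.png",p)
    grid(p,b,8,f"pics/{n}15.png",1.8)
E
```

```text
[ 0.32394061 -0.80023875 -0.31726976] [0.43204728 0.08131324 0.40557202] 28.85
```

View pics/side15.png

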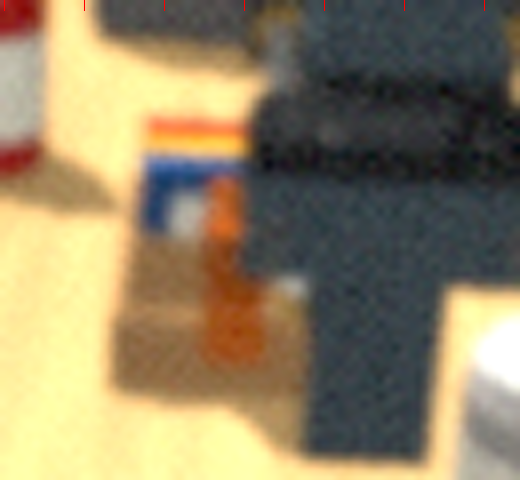

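View pics/top15.png

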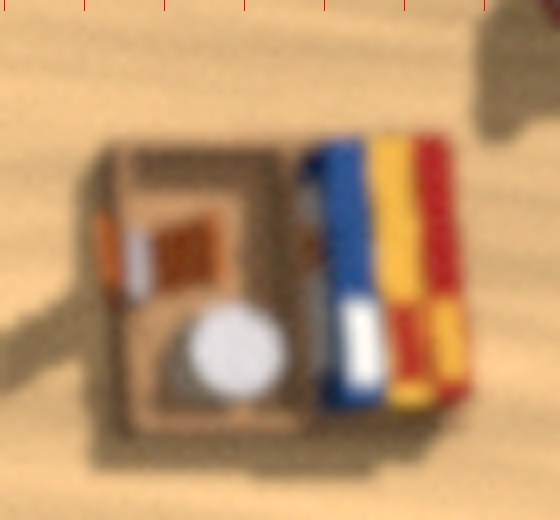

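View pics/side15f.png

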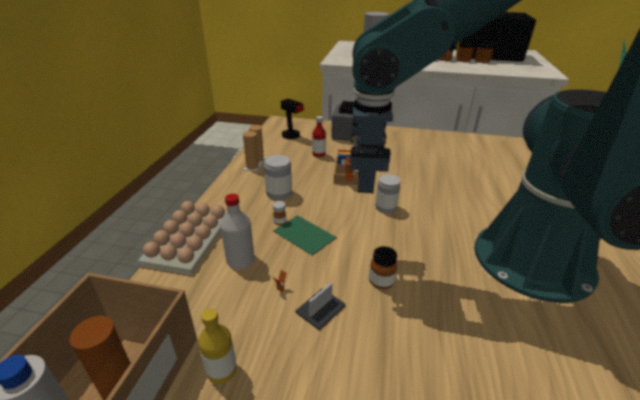

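View pics/top15f.png

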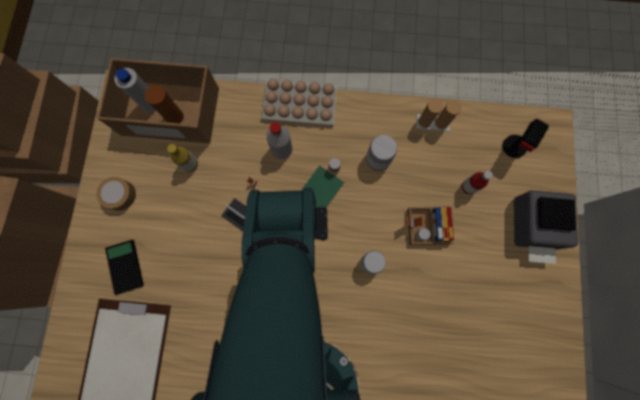

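```bash
python3 - <<'E'
from g import *
T=viewer.camera_info("top");z=np.load("top15.npz");C=cloud(T,z['d']);L=(C-TC)@Rz(YAW)*1000
x,y,h=L[...,0],L[...,1],L[...,2]
for nm,y0 in(("blue",-19),("yellow",-35),("red",-51)):
    a=[np.median(h[(abs(y-y0)<5)&(x>l)&(x<l+25)&(h>45)]).round(1) for l in(-45,-15,15)]; print(nm,a)
m=(abs(x-8)<16)&(y>30)&(y<95)&(h>60); print("clip",np.percentile(h[m],[50,95]),"x",np.percentile(x[m],[5,95]),"y",np.percentile(y[m],[5,95]))
for n in("top",):
    r=rect(cv2.convertScaleAbs(z['p'],alpha=1.7),T,TC,YAW,.068,75,75,5);a=ticks(r,75,75,5)
    r=rect(cv2.convertScaleAbs(z['p'],alpha=1.7),T,TC,YAW,.085,75,75,5);b=ticks(r,75,75,5)
    cv2.imwrite("pics/fin.png",cv2.resize(np.hstack([a,b]),None,fx=.53,fy=.53))
t0=np.load("top0.npz")['p'];
b0=cv2.absdiff(t0,z['p']).max(2); 
for n,(u,v) in dict(milk=(280,140),big=(382,152),soup=(373,262),ket=(475,182),must=(182,157),jar=(334,164),tin=(424,234)).items(): print(n,b0[v-8:v+9,u-8:u+9].mean().round(1))
E
```

```text
blue [np.float64(67.3), np.float64(68.0), np.float64(68.5)]
yellow [np.float64(68.4), np.float64(67.8), np.float64(67.4)]
red [np.float64(67.8), np.float64(67.8), np.float64(67.7)]
clip [77.66100386 89.03658783] x [-3.86151954 18.2005072 ] y [37.30253494 80.12623902]
milk 1.8
big 1.8
soup 1.8
ket 2.7
must 2.2
jar 1.9
tin 4.0
```

View pics/fin.png

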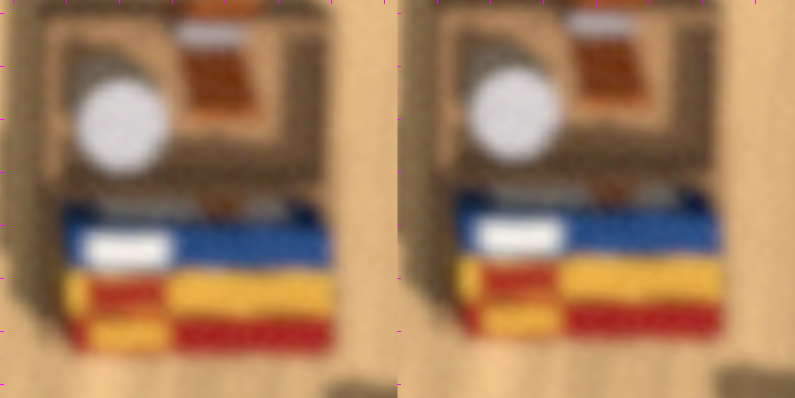

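```bash
python3 - <<'E'
from h import *
print(order.sign_off())
E
```

```text
the job is handed in; nothing more can be done
None
```

The job is done and handed in at about 29 s of the 67 s allowed.

**Cartons:** I lifted the three cartons as one pile and lowered the red-side lower edge into the pocket at a 15° tilt. I found the outer wall by a light touch of about 3 N, then levelled the pile and lowered it to the floor. After release, the camera depth puts all three tops at 67–68.5 mm above the table; fully home is 68 mm.

**Clip:** I took the larger clip off the stand and pressed it onto the middle of the long outer wall on the roomy side. It met the edge at the expected height, with about 15 N of push. The last pictures show it upright and clear of both wall ends, covering about −4 to +18 mm along the wall from the tray's centre. Its 95th-percentile depth reading, 89 mm, is about 4 mm above the 85 mm expected for the handle tops. I put that down to depth noise, because the jaw ends showed at the expected row in the side view.

**Other things:** The first and last top pictures match for the tin in the tray, the milk, ketchup and mustard bottles, the spice jar, the soup can and the big tin. The arm hid the jam jar from above, but it stood in the same place in the side view. At the end the gripper was well away and touching nothing.

**Disagreement:** The two cameras differed by up to about 6 mm near the pile and the stand. I settled this by comparing each object with the gripper fingers in the same picture, and by the wall touch.

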